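# Needle-test the rock tablets on a stage that may be locked

### The arm

A 6-joint arm with a two-finger parallel gripper is mounted at the origin on the work surface. World frame = base frame: x ahead of the robot, y to its left, z up, the work surface at z = 0. Lengths are in m, angles in rad, forces in N, time in s.
With the tool pointing down it reaches from about 0.325 to 0.9 m from the base axis. Payload 6.1 kg.
Tool frame: the origin (TCP) lies on the centre line of the jaws, within the pads' length; the fingertips stand 14 mm ahead of it and the grasp point (between the pads) lies 5 mm behind it (finger_overhang is the distance from the TCP to the fingertips, in m); z points along the fingers, y is the line along which they close (so a half turn about z gives the same grasp; the last joint's range is limited). The gripper opens to 87 mm and grips with 3 to 60 N. Pads are 19 mm wide; open, the fingers measure 117 mm over their backs; the gripper's body (75 mm by 190 mm) begins 51 mm behind the grasp point.
Start: joints at [1.121, 0.22, 1.526, -0, 1.395, -0.126], TCP at [0.199, 0.593, 0.206] pointing down, gripper open.
Joint ranges: [-2.98, 2.98], [-0.91, 2.08], [0.09, 2.57], [-1.24, 4.39], [0.2, 2.65], [-2.68, 2.68]. Speed limits (rad/s): [2.57, 2.57, 3.01, 3.14, 3.14, 3.14].

### API

Orientations are given as a 3x3 rotation matrix whose columns are the frame's x, y, z axes.
In Python, from cell import * gives the robot as it stands.
- The arm moves only by the tool jog_arm, never from a script. Its argument "steps" is a list that holds one entry, the list of rows, each a list of 7 numbers: the turn, a rotation vector about the tool's x, y, z in degrees, then the shift along the tool's x, y, z in cm, then the opening, from -1 (shut) to 1 (fully open). In form: [[[rx, ry, rz, tx, ty, tz, claw], ...]]. A call has 1 to 5 rows; each row shifts and turns the commanded pose from where the row before left it, along the tool's axes as they then stand; what a row does not reach is not made up. A row lasts 1/8 s, in which the tool goes at most 62.5 mm and 10.7 degrees, less where a joint would pass 70% of its speed; a pose out of reach is approached as far as the arm can. A call is refused whole if a number of a shift passes 6.25 or a number of a turn 10.7, either way. A call with a gripper value outside its range is refused whole. The fingers move at their own pace and stop on an object; "grip_force" is the grip in N (left out, the last holds). Time passes only in rows, so rows that do not move let the fingers close. It gives the time, the measured TCP pose, the force, the opening and the grip force at its end, in the units of the state.
- sense(): the state, without advancing time (a new reading comes with each control period).
- camera(name): name is "scene" or "top" or "wrist"; returns a dict with "img" (420x560x3 uint8, blue, green, red), "z_map" (420x560 float32, m along the optical axis (not along the pixel's ray), 0 where there is no reading), "fovy" (degrees; the focal length in pixels is half the picture's height over the tangent of half this angle, whatever the lens; pixels are square), "cx", "cy" (the principal point, pixels), "k1" (the pictures are not rectified: a ray, as slopes to the right and down, at radius r is drawn at 1 + k1 r^2 times it, then the intrinsics apply), "world_from_camera" (4x4, takes a point from camera to world coordinates). Camera axes: x right, y down, z forward; pixel columns grow to the right and rows downward; lengths in m; the calibration is good to about 2 mm. A picture is of the moment at which its call begins.
- finish_job(): hands the job in; it is judged then, once.
Trained networks look in the newest picture that a camera, given by its name, has taken for a name from the list of things; names that differ only in an ending like _2 or _b are one class to them, and where a whole thing is asked for, a point or a joint stands for the part that bears it (a point fixed in the world has none). Each returns a list of dicts, best first, with "confidence" (0 to 1); they miss things now and then, are a little off and sometimes report something else, mostly with a low value. They report only what shows in the picture. A call takes as long as a camera call. They do not tell look-alikes from the thing itself.
- boxes_of(camera, name): "centre" ([column, row] in pixels, amid what is visible of it).
- tip_of(camera, name): "centre" ([column, row] in pixels: a listed point, or the origin of a listed thing).
The state is a dict: "time": time; "joint_pos": joint angles; "qd": joint speeds; "tau": joint torques, N m; "ee_pos": TCP position; "ee_rot": TCP orientation; "ft_force": force on the tool from outside, world axes, zero at the start; "torque": the same for the moment, N m; "grip_width": finger opening in m; "finger_force": force on a finger pad.
Only numpy, scipy, OpenCV 4.12 (cv2) and the standard library are available. Lean on these libraries where they do the work, as an engineer would, in place of code of your own. Each camera call takes 0.05 s, during which the arm holds its last target. There are 200 camera calls.

### The job

Lay every red-spotted rock tablet that is out (two or three of gypsum, sandstone, slate and granite) flat in a pocket of its own on the tester's stage, then, from softest to hardest - gypsum, sandstone, slate, granite - slide the stage so that the tablet's red spot is right under the needle and push the blue button until the needle presses on the spot for a moment. The stage may or may not be locked: try it, and if it will not move, turn the black knob anticlockwise until it does. At the end slide the stage fully home with the tablets still in their pockets, and leave the other things on the table alone.

Things in the scene. Friction and masses are not known exactly. Their poses are not given: they have to be found in the camera images.
- tester: Needle tester, fixed: aluminium bed 100 mm wide (own x) and 400 long (y -225 to +175), green cast base, upright rod (12 mm thick, 150 high) at x=+115, y=0, arm at 105 height to the needle guide (24 thick, 85 to 125 high) at x=y=0. Origin on the table below the needle; x points to the rod (away from the robot but for a small yaw), y is the way the stage slides, z up.
- stage (a joint): Travel in m of the white sliding stage along the tester's +y: 0 = home at its end stop (stage centre 130 mm to the -y side of the needle, pockets clear of it), 0.21 = far stop. When free it drags with about 1.5 N and stays where it is left; when locked at home it goes about 2 mm and then stands firm.
- stage_handle (a point): Middle of the grip of the stage's red upright handle post (16 mm thick, top 12 mm above this point), 95 mm to the robot's side of the stage's centre line; moves with the stage. Below it a flat tab, top 38 mm under this point. Can be gripped from above and slid along the tester's y. Axes as the tester's.
- lock_knob (a point): Grip point on the axis of the black round unmarked lock knob (36 mm across, from 22 mm below, on its housing, to 12 above). Anticlockwise from above draws back the hidden bolt that locks the stage at home: free when over about 1.4 rad from the clockwise stop, 3.0 rad in all. Starts anywhere: only trying the stage tells. Turns easily, stays put. Axes as the tester's, not turning.
- needle: Spring needle in the guide (axes as the tester's), origin at its lower tip: 4 mm thick, tip 56 mm above the table at rest, 10 mm above a tablet lying in a pocket. Moves straight down at most 18 mm against a spring (1.6 N at first, 3.6 N when it touches a tablet, 5 N at the stop) and springs back.
- needle_tip (a point): Lower tip of the needle; moves with it.
- needle_button (a point): Centre of the top of the blue round button (28 mm across) on the needle's upper end, 109 mm above the tip; push it straight down to press the needle.
- pocket0 (a point): Centre of the floor of the stage's -y pocket (towards the tester's -y), 24 mm above the table; the pocket is 39 mm (x) by 51 mm (y) inside, with walls 5 mm high and 4 mm thick round it; neighbouring pocket centres are 54 mm apart in y. Axes as the tester's; moves with the stage.
- pocket1 (a point): Centre of the floor of the stage's middle pocket, 24 mm above the table; the pocket is 39 mm (x) by 49 mm (y) inside, with walls 5 mm high and 4 mm thick round it; neighbouring pocket centres are 54 mm apart in y. Axes as the tester's; moves with the stage.
- pocket2 (a point): Centre of the floor of the stage's +y pocket (towards the tester's +y), 24 mm above the table; the pocket is 39 mm (x) by 51 mm (y) inside, with walls 5 mm high and 4 mm thick round it; neighbouring pocket centres are 54 mm apart in y. Axes as the tester's; moves with the stage.
- gypsum: Gypsum tablet, white block, 34 mm (x) by 44 mm (y) by 22 mm (z), about 80 g, loose on the table; origin at the centre of its underside. Fits any pocket with its 44 mm side along the tester's y, either way round. May be absent.
- gypsum_spot (a point): Centre of the red spot (10 mm across) on top of the gypsum tablet: on the centre line, at y=+10 mm, z=22 mm in the tablet's frame.
- sandstone: Sandstone tablet, sandy yellow block, 34 mm (x) by 44 mm (y) by 22 mm (z), about 80 g, loose on the table; origin at the centre of its underside. Fits any pocket with its 44 mm side along the tester's y, either way round. May be absent.
- sandstone_spot (a point): Centre of the red spot (10 mm across) on top of the sandstone tablet: on the centre line, at y=-9 mm, z=22 mm in the tablet's frame.
- slate: Slate tablet, dark blue-grey block, 34 mm (x) by 44 mm (y) by 22 mm (z), about 80 g, loose on the table; origin at the centre of its underside. Fits any pocket with its 44 mm side along the tester's y, either way round. May be absent.
- slate_spot (a point): Centre of the red spot (10 mm across) on top of the slate tablet: on the centre line, at y=+6 mm, z=22 mm in the tablet's frame.
- granite: Granite tablet, light grey block, 34 mm (x) by 44 mm (y) by 22 mm (z), about 80 g, loose on the table; origin at the centre of its underside. Fits any pocket with its 44 mm side along the tester's y, either way round. May be absent.
- granite_spot (a point): Centre of the red spot (10 mm across) on top of the granite tablet: on the centre line, at y=-11 mm, z=22 mm in the tablet's frame.
- spare_tablet: Plain dark green tablet of the same size without a red spot (not to be tested); origin at the centre of its underside. A bystander: leave it alone.
- beaker: Small glass beaker, 54 mm across, 60 mm high; origin at the centre of its underside. A bystander: leave it alone.
- petri_dish: Closed glass petri dish, 92 mm across, 14 mm high; origin at the centre of its underside. A bystander: leave it alone.
- marker: Blue and white marker pen lying down, 130 mm long along its x, 14 mm thick; origin under its middle. A bystander: leave it alone.
- lens: Black hand lens lying flat, 124 mm long along its x, 52 mm across the lens, 8 mm high; origin under its middle. A bystander: leave it alone.
- jar: White plastic jar with a red cap, 50 mm across, 60 mm high; origin at the centre of its underside. A bystander: leave it alone.
Mind the look-alikes: they are no part of the job. Several things have the shape of the gypsum; the one meant has the colours described above. Several things look just like the slate: the one meant starts farthest from the robot's base.

How it is judged:
On the way, in this order (a step that is already met when the one before it is completed fails the run):
1. every tablet that is there lies flat in a pocket of the stage ((distance between gypsum and pocket0 below 0.008 m or distance between gypsum and pocket1 below 0.008 m or distance between gypsum and pocket2 below 0.008 m) and angle between each of gypsum, sandstone, slate, granite's own z axis and vertical below 0.1 rad and (distance between sandstone and pocket0 below 0.008 m or distance between sandstone and pocket1 below 0.008 m or distance between sandstone and pocket2 below 0.008 m) and (distance between slate and pocket0 below 0.008 m or distance between slate and pocket1 below 0.008 m or distance between slate and pocket2 below 0.008 m) and (distance between granite and pocket0 below 0.008 m or distance between granite and pocket1 below 0.008 m or distance between granite and pocket2 below 0.008 m)), for 0.2 s.
2. the needle is pressed onto the red spot of the gypsum tablet as it lies in its pocket ((distance between gypsum and pocket0 below 0.008 m or distance between gypsum and pocket1 below 0.008 m or distance between gypsum and pocket2 below 0.008 m) and angle between gypsum's own z axis and vertical below 0.1 rad and contact force between needle and gypsum above 0.8 N and horizontal distance between needle_tip and gypsum_spot below 0.0055 m), for 0.15 s.
3. the needle is pressed onto the red spot of the sandstone tablet as it lies in its pocket ((distance between sandstone and pocket0 below 0.008 m or distance between sandstone and pocket1 below 0.008 m or distance between sandstone and pocket2 below 0.008 m) and angle between sandstone's own z axis and vertical below 0.1 rad and contact force between needle and sandstone above 0.8 N and horizontal distance between needle_tip and sandstone_spot below 0.0055 m), for 0.15 s.
4. the needle is pressed onto the red spot of the slate tablet as it lies in its pocket ((distance between slate and pocket0 below 0.008 m or distance between slate and pocket1 below 0.008 m or distance between slate and pocket2 below 0.008 m) and angle between slate's own z axis and vertical below 0.1 rad and contact force between needle and slate above 0.8 N and horizontal distance between needle_tip and slate_spot below 0.0055 m), for 0.15 s.
5. the needle is pressed onto the red spot of the granite tablet as it lies in its pocket ((distance between granite and pocket0 below 0.008 m or distance between granite and pocket1 below 0.008 m or distance between granite and pocket2 below 0.008 m) and angle between granite's own z axis and vertical below 0.1 rad and contact force between needle and granite above 0.8 N and horizontal distance between needle_tip and granite_spot below 0.0055 m), for 0.15 s.
At the end, for the whole second after the job is handed in: Stage home (within 8 mm of its stop); every tablet flat in a pocket (within 8 mm of its centre, tilt under 0.1 rad), at rest; needle up. Each was pressed in order (over 0.8 N for 0.15 s) within 5.5 mm of its spot's centre (all of step 1 and value of joint stage below 0.008 m and linear speed of each of gypsum, sandstone, slate, granite below 0.02 m/s and height (world z) of needle_tip above 0.053 m); the robot touches nothing.
It fails at once if a bystander is pushed more than 40 mm away, or the beaker or jar knocked over (distance of spare_tablet from where it was at the start of the episode above 0.04 m or (distance of beaker from where it was at the start of the episode above 0.04 m or angle between beaker's own z axis and vertical above 0.6 rad) or distance of petri_dish from where it was at the start of the episode above 0.04 m or distance of marker from where it was at the start of the episode above 0.04 m or distance of lens from where it was at the start of the episode above 0.04 m or (distance of jar from where it was at the start of the episode above 0.04 m or angle between jar's own z axis and vertical above 0.6 rad)).
Of gypsum, sandstone, slate, granite only 2 to 3 are there at a start; the rules pass over those that are not, and their reading is None.
At some moment in a run one of gypsum, sandstone, slate, granite may be knocked a few centimetres aside while the robot is not near it.
Once in a run the grip may slacken for a moment while it holds something.
It also fails if it takes over 210 s, if anything falls off the work surface, if the arm or the gripper's body presses on something with over 40 N, if the wrist force passes 120 N, or if a joint passes its speed limit or range.

## Working session

There is one attempt and no reset: what is moved stays moved. The work goes in short steps, Python scripts to look and compute and a tool call to move; the robot and the scene stay as the last step left them, time stands still between calls to the robot, and variables do not carry over. Pictures are saved under pics/ and viewed, at most 14 in all, crops included, and the job is handed in when it is done.

Besides the shell and the picture viewer there is one more tool, called after "Emit:" as name(argument=value, ...), one argument or row to a line, values as JSON. jog_arm: Moves the arm, as the interface text tells. Its arguments: {"type":"object","properties":{"steps":{"type":"array"},"grip_force":{"type":"number"}},"required":["steps"]}

```bash
mkdir -p pics; ls
cat > h.py <<'E'
from cell import *
import numpy as np, cv2
def K(c):
    f=c["img"].shape[0]/2/np.tan(np.radians(c["fovy"])/2); return f,np.array([[f,0,c["cx"]],[0,f,c["cy"]],[0,0,1.]])
def ray(c,px):
    f,k=K(c); u=cv2.undistortPoints(np.array([[px]],float),k,np.array([c["k1"],0,0,0.]))[0,0]
    return np.array([u[0],u[1],1.])
def at_z(c,px,z):
    M=c["world_from_camera"]; d=M[:3,:3]@ray(c,px); o=M[:3,3]; return o+d*(z-o[2])/d[2]
def pt(c,px):
    M=c["world_from_camera"]; z=c["z_map"][int(round(px[1])),int(round(px[0]))]
    return M[:3,:3]@(ray(c,px)*z)+M[:3,3]
def proj(c,P):
    M=c["world_from_camera"]; q=M[:3,:3].T@(np.asarray(P)-M[:3,3]); f,k=K(c)
    x=q[:2]/q[2]; return x*(1+c["k1"]*(x@x))*f+[c["cx"],c["cy"]]
def cloud(c):
    h,w=c["z_map"].shape; f,k=K(c); g=np.stack(np.meshgrid(np.arange(w),np.arange(h)),-1).reshape(-1,1,2).astype(float)
    u=cv2.undistortPoints(g,k,np.array([c["k1"],0,0,0.]))[:,0]; z=c["z_map"].reshape(-1,1)
    M=c["world_from_camera"]; return (np.hstack([u*z,z])@M[:3,:3].T+M[:3,3]).reshape(h,w,3)
E
python3 - <<'E'
from h import *
for n in ["scene","top"]:
    c=camera(n); cv2.imwrite(f"pics/{n}0.png",c["img"]); print(n,c["world_from_camera"].round(3).tolist(),c["fovy"],c["k1"])
    for t in ["tester","gypsum","sandstone","slate","granite","spare_tablet","gypsum_spot","sandstone_spot","slate_spot","granite_spot","stage_handle","lock_knob","needle_button","needle_tip","pocket0","pocket1","pocket2"]:
        for d in tip_of(n,t)[:4]:
            if d["confidence"]>.2: print(t,np.round(d["centre"]),round(d["confidence"],2),pt(c,d["centre"]).round(3))
print(sense())
E
```

```text
pics
scene [[-0.825, 0.476, -0.304, 0.828], [0.564, 0.683, -0.464, 0.466], [-0.014, -0.554, -0.832, 0.995], [0.0, 0.0, 0.0, 1.0]] 55.728411907708285 -0.01254993953409193
tester [279. 267.] 0.66 [0.563 0.052 0.005]
tester [244. 216.] 0.66 [ 0.561 -0.135  0.022]
gypsum [214. 171.] 0.69 [ 0.548 -0.34   0.02 ]
gypsum [232. 189.] 0.66 [0.828 0.466 0.995]
gypsum [189. 184.] 0.62 [ 0.638 -0.337  0.024]
slate [242. 165.] 0.69 [ 0.46  -0.308  0.019]
slate [273. 162.] 0.66 [ 0.374 -0.262  0.019]
spare_tablet [296. 368.] 0.5 [0.685 0.3   0.021]
gypsum_spot [192. 178.] 0.65 [ 0.618 -0.353  0.02 ]
gypsum_spot [231. 183.] 0.61 [ 0.529 -0.265  0.021]
gypsum_spot [214. 166.] 0.46 [ 0.538 -0.361  0.016]
sandstone_spot [367. 325.] 0.65 [0.478 0.317 0.021]
slate_spot [237. 164.] 0.71 [ 0.472 -0.32   0.024]
slate_spot [269. 159.] 0.61 [ 0.375 -0.28   0.022]
slate_spot [225. 233.] 0.27 [ 0.643 -0.096  0.06 ]
stage_handle [280. 205.] 0.64 [ 0.468 -0.08   0.07 ]
lock_knob [223. 236.] 0.9 [ 0.652 -0.092  0.058]
needle_button [254. 227.] 0.7 [ 0.556 -0.085  0.022]
needle_button [280. 236.] 0.55 [0.558 0.054 
[... 2540 characters left out ...]
731894e-05,
        1.39471969e+00, -1.26098073e-01]), 'qd': array([ 0.00073099,  0.00024706,  0.00024016,  0.00056988, -0.00032232,
       -0.00112794]), 'tau': array([ 3.82623375e-04, -4.94548774e+01, -3.87701476e+01,  7.00184028e-02,
        4.68787516e-02, -1.85208171e-05]), 'ee_pos': array([0.19887127, 0.59251908, 0.20594911]), 'ee_rot': array([[-9.48023556e-01,  3.18200152e-01, -1.66752007e-05],
       [ 3.18200152e-01,  9.48023556e-01,  4.35041726e-06],
       [ 1.71927865e-05, -1.18175335e-06, -1.00000000e+00]]), 'ft_force': array([-0.80223817,  0.11943543,  0.14755557]), 'torque': array([ 0.00208941, -0.01384748, -0.01137817]), 'finger_force': 0.0, 'grip_width': 0.08701390343903889}
```

Run:
```python
import cv2
i=cv2.imread("pics/top0.png"); cv2.imwrite("pics/topc.png",cv2.resize(i[110:335,120:490],(800,486),interpolation=cv2.INTER_CUBIC))
```

```text
(no output)
```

View pics/topc.png

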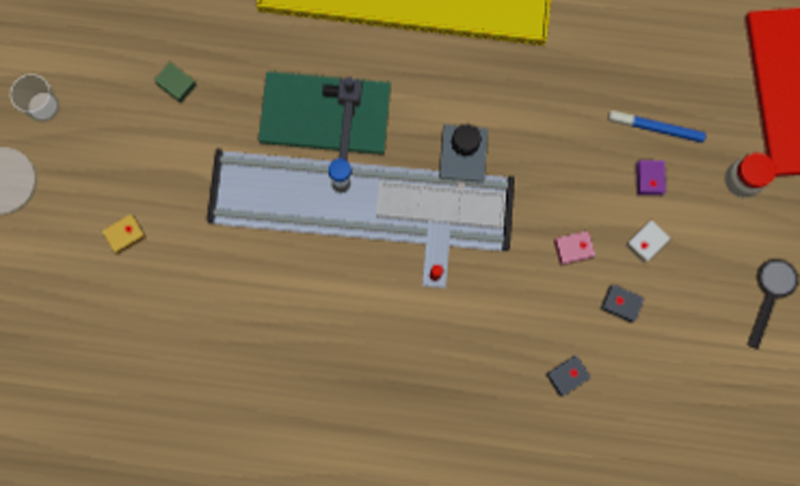

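View pics/scene0.png

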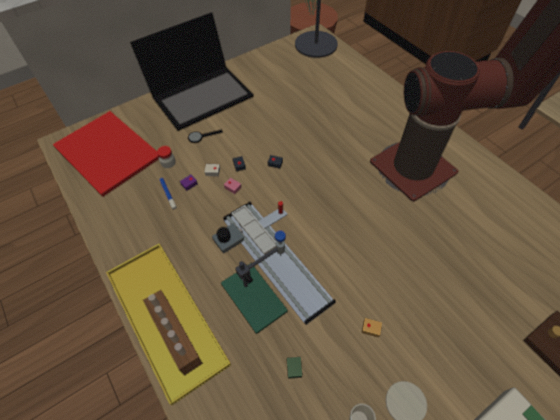

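```bash
cat >> h.py <<'E'
def plan(x,y,z,ya=None):
    """shift (cm) in current tool axes to TCP goal, and rz (deg) so that tool y gets world angle ya (mod 180)"""
    s=sense(); R=s["ee_rot"]; d=R.T@(np.array([x,y,z])-s["ee_pos"])*100
    a=np.degrees(np.arctan2(R[1,1],R[0,1])); r=0
    if ya is not None: r=-((ya-a+90)%180-90)
    print("shift cm",d.round(2),"rz",round(r,1),"now y-angle",round(a,1),"j6",s["joint_pos"][5].round(2),"pos",s["ee_pos"].round(4),"t",round(s["time"],1))
E
python3 - <<'E'
from h import *
plan(.46,.30,.24,90)
c=camera("top");i=c["img"]
for n,(u,v) in dict(white=(421,222),pocket=(325,206),sand=(176,219)).items(): print(n,i[v-1:v+2,u-1:u+2].mean((0,1)))
# rough tester pose from top cloud
P=cloud(c)
m=(P[...,2]>.15)&(P[...,2]<.18)&(i[...,0]>120)&(i[...,2]<80); print("button",P[m].mean(0),m.sum())
E
```

```text
shift cm [-34.06 -19.42  -3.41] rz -18.6 now y-angle 71.4 j6 -0.13 pos [0.1989 0.5925 0.2059] t 1.8
white [185.44444444 185.         184.66666667]
pocket [172.         170.44444444 168.66666667]
sand [ 65.33333333 155.77777778 187.        ]
button [0.55581088 0.0463014  0.1654062 ] 78
```

Emit:
jog_arm(
  steps=[
    [[0,0,0,-4.3,-2.4,-0.4,1],[0,0,0,-4.3,-2.4,-0.4,1],[0,0,0,-4.3,-2.4,-0.4,1],[0,0,0,-4.3,-2.4,-0.4,1]],
  ],
)

```text
time: 2.35
ee_pos: [0.3323, 0.4456, 0.2222]
ee_rot: [[-0.948, 0.318, 0.0], [0.318, 0.948, 0.0], [-0.0, 0.0, -1.0]]
ft_force: [0.3, 1.7, 0.8]
grip_width: 0.0871
finger_force: 0.0
```

Emit:
jog_arm(
  steps=[
    [[0,0,0,-4.3,-2.4,-0.4,1],[0,0,0,-4.3,-2.4,-0.4,1],[0,0,0,-4.3,-2.4,-0.4,1],[0,0,0,-4.0,-2.4,-0.4,1],[0,0,-9.3,0,0,0,1]],
  ],
)

```text
time: 2.98
ee_pos: [0.4633, 0.2995, 0.2385]
ee_rot: [[-0.987, 0.162, 0.001], [0.162, 0.987, -0.0], [-0.001, -0.0, -1.0]]
ft_force: [0.3, 0.6, 0.3]
grip_width: 0.0869
finger_force: 0.0
```

Emit:
jog_arm(
  steps=[
    [[0,0,-9.3,0,0,0,1],[0,0,0,0,0,0,1]],
  ],
)

```text
time: 3.22
ee_pos: [0.4612, 0.3018, 0.238]
ee_rot: [[-1.0, 0.001, 0.0], [0.001, 1.0, 0.0], [-0.0, 0.0, -1.0]]
ft_force: [-0.7, -0.0, 0.2]
grip_width: 0.0872
finger_force: 0.0
```

Run:
```python
from h import *
c=camera("wrist"); cv2.imwrite("pics/w1.png",c["img"]); print(c["world_from_camera"].round(3).tolist(),c["fovy"])
plan(.46,.3,.24,90)
```

```text
[[0.003, 0.97, 0.245, 0.394], [1.0, -0.003, -0.001, 0.302], [0.0, 0.245, -0.97, 0.417], [0.0, 0.0, 0.0, 1.0]] 58.62238588121826
shift cm [ 0.11 -0.2  -0.2 ] rz -0.1 now y-angle 89.9 j6 -1.13 pos [0.4611 0.302  0.238 ] t 3.3
```

View pics/w1.png

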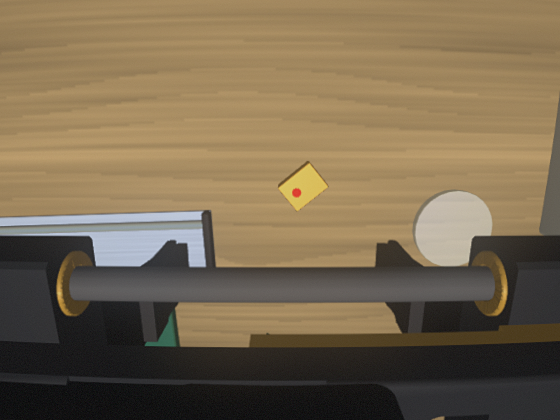

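```bash
cat >> h.py <<'E'
def tablet(c,xy,r=.045,zt=.022,tol=.008):
    """top face by height near xy: centre, long-side angle, sizes, red spot"""
    P=cloud(c); i=c["img"].astype(int)
    # intersect pixels with plane zt rather than trusting depth for xy
    m=(np.hypot(P[...,0]-xy[0],P[...,1]-xy[1])<r)&(abs(P[...,2]-zt)<tol)
    m=cv2.morphologyEx(m.astype(np.uint8),cv2.MORPH_OPEN,np.ones((3,3)))
    n,l,s,ce=cv2.connectedComponentsWithStats(m); k=1+np.argmax(s[1:,4])
    v,u=np.nonzero(l==k)
    W=np.array([at_z(c,(a,b),zt)[:2] for a,b in zip(u,v)])
    (cx,cy),(w,h),a=cv2.minAreaRect((W*1000).astype(np.float32))
    if w<h: a+=90; w,h=h,w
    b,g,rr=i[v,u].T; red=(rr>150)&(g<90)&(b<90)
    sp=W[red].mean(0) if red.any() else np.full(2,np.nan)
    col=np.median(i[v,u],0)
    print("centre",np.round([cx/1000,cy/1000],4),"long axis ang",round(a%180,1),"size",round(w,1),round(h,1),"z",P[v,u,2].mean().round(4),"spot",sp.round(4),"bgr",col,"npx",len(u))
    return np.array([cx,cy])/1000,a%180,sp
E
python3 - <<'E'
from h import *
c=camera("wrist"); print(tablet(c,pt(c,(303,187))))
c=camera("top"); tablet(c,(.466,.318))
for p in [(.533,-.355),(.459,-.325),(.358,-.272)]: tablet(c,p)
# tester: bed edges / stage: pockets white points
P=cloud(c); f=(P[...,0]>.4)&(P[...,0]<.7)&(abs(P[...,1])<.3)&(P[...,2]>.012)&(P[...,2]<.04)
i=c["img"].astype(int); sat=i.max(2)-i.min(2); f&=(sat<60)&(i.min(2)>100)
(cx,cy),(w,h),a=cv2.minAreaRect((P[f][:,:2]*1000).astype(np.float32)); print("bed-ish",cx,cy,w,h,a)
E
```

```text
centre [0.4693 0.3243] long axis ang 129.0 size 44.0 34.9 z 0.0223 spot [0.4752 0.3179] bgr [ 92. 191. 218.] npx 1303
(array([0.4692887 , 0.32434561]), 128.96893692016602, array([0.47523157, 0.31791722]))
centre [0.4636 0.3194] long axis ang 97.2 size 48.3 28.6 z 0.022 spot [nan nan] bgr [ 73. 175. 212.] npx 123
centre [ 0.5471 -0.3548] long axis ang 141.3 size 45.7 34.9 z 0.0223 spot [ 0.5394 -0.3512] bgr [213. 213. 209.] npx 194
centre [ 0.4609 -0.3296] long axis ang 73.6 size 43.8 34.6 z 0.0215 spot [ 0.4642 -0.3253] bgr [100.  92.  86.] npx 197
centre [ 0.3597 -0.2685] long axis ang 129.3 size 45.4 33.1 z 0.0216 spot [ 0.3652 -0.2745] bgr [101.  93.  87.] npx 195
bed-ish 547.751953125 -31.406005859375 214.7132568359375 485.122802734375 14.260614395141602
```

Emit:
jog_arm(
  steps=[
    [[0,0,0,-0.8,2.2,0,1],[0,0,10.2,0,0,0,1],[0,0,10.2,0,0,0,1],[0,0,10.2,0,0,0,1],[0,0,10.2,0,0,0,1]],
  ],
)

```text
time: 4.0
ee_pos: [0.4688, 0.3243, 0.2379]
ee_rot: [[-0.753, 0.658, -0.0], [0.658, 0.753, -0.0], [0.0, -0.0, -1.0]]
ft_force: [0.5, 0.5, -0.7]
grip_width: 0.0874
finger_force: 0.0
```

Emit:
jog_arm(
  steps=[
    [[0,0,10.2,0,0,0,1],[0,0,0,0,0,5,1],[0,0,0,0,0,5,1],[0,0,0,0,0,5,1],[0,0,0,0,0,0,1]],
  ],
)

```text
time: 4.62
ee_pos: [0.4652, 0.3223, 0.0835]
ee_rot: [[-0.629, 0.777, -0.009], [0.777, 0.629, -0.004], [0.002, -0.009, -1.0]]
ft_force: [-0.8, 0.6, -0.5]
grip_width: 0.0871
finger_force: 0.0
```

Run:
```python
from h import *
plan(.4693,.3243,.022,39)
c=camera("wrist"); tablet(c,(.4693,.3243))
```

```text
shift cm [-0.12  0.5   6.14] rz -0.0 now y-angle 39.0 j6 -0.21 pos [0.4652 0.3223 0.0835] t 4.6
centre [0.4691 0.3252] long axis ang 129.0 size 44.4 33.9 z 0.0223 spot [0.4758 0.3178] bgr [ 93. 192. 219.] npx 3276
```

Emit:
jog_arm(
  steps=[
    [[0,0,0,0,0,3,1],[0,0,0,0,0,0,1],[0,0,0,0,0,0,1]],
  ],
)

```text
time: 5.05
ee_pos: [0.4706, 0.3249, 0.0606]
ee_rot: [[-0.63, 0.777, 0.003], [0.777, 0.63, 0.002], [-0.001, 0.003, -1.0]]
ft_force: [-0.8, -0.0, 0.6]
grip_width: 0.0872
finger_force: 0.0
```

Run:
```python
from h import *
plan(.4692,.3248,.022,39)
```

```text
shift cm [ 0.08 -0.12  3.86] rz 0.0 now y-angle 39.0 j6 -0.21 pos [0.4706 0.3249 0.0606] t 5.0
```

Emit:
jog_arm(
  steps=[
    [[0,0,0,0,0,1.8,1],[0,0,0,0,0,1.8,1],[0,0,0,0,0,0,1],[0,0,0,0,0,0,1]],
  ],
)

```text
time: 5.55
ee_pos: [0.4688, 0.3239, 0.0215]
ee_rot: [[-0.63, 0.777, -0.001], [0.777, 0.63, -0.0], [0.0, -0.001, -1.0]]
ft_force: [-0.2, 1.4, 0.2]
grip_width: 0.0868
finger_force: 0.0
```

Emit:
jog_arm(
  steps=[
    [[0,0,0,0,0,0,-1],[0,0,0,0,0,0,-1],[0,0,0,0,0,0,-1],[0,0,0,0,0,0,-1],[0,0,0,0,0,0,-1]],
  ],
  grip_force=25,
)

```text
time: 6.18
ee_pos: [0.4691, 0.324, 0.022]
ee_rot: [[-0.63, 0.777, 0.0], [0.777, 0.63, -0.0], [-0.0, 0.0, -1.0]]
ft_force: [-0.5, 0.5, -0.3]
grip_width: 0.0448
finger_force: 0.0
```

Emit:
jog_arm(
  steps=[
    [[0,0,0,0,0,0,-1],[0,0,0,0,0,0,-1],[0,0,0,0,0,0,-1],[0,0,0,0,0,-3,-1],[0,0,0,0,0,-5,-1]],
  ],
)

```text
time: 6.8
ee_pos: [0.4672, 0.323, 0.1006]
ee_rot: [[-0.63, 0.777, -0.005], [0.777, 0.63, -0.002], [0.001, -0.005, -1.0]]
ft_force: [1.1, 1.0, 0.4]
grip_width: 0.0019
finger_force: 0.0
```

Emit:
jog_arm(
  steps=[
    [[0,0,0,0,0,-5,-1],[0,0,0,0,0,-5,-1],[0,0,0,0,0,-5,-1],[0,0,0,0,0,0,-1],[0,0,0,0,0,0,-1]],
  ],
)

```text
time: 7.42
ee_pos: [0.4688, 0.3239, 0.2514]
ee_rot: [[-0.63, 0.777, -0.0], [0.777, 0.63, -0.0], [0.0, -0.0, -1.0]]
ft_force: [-0.5, 0.0, 0.6]
grip_width: 0.0004
finger_force: 0.0
```

Run:
```python
from h import *
print(sense()["grip_width"]); plan(.53,-.08,.25,0)
```

```text
0.000408892518659525
shift cm [-35.22 -20.69   0.15] rz 39.0 now y-angle 39.0 j6 -0.22 pos [0.4688 0.3239 0.2514] t 7.4
```

Missed; probably it was knocked aside. Look.

Run:
```python
from h import *
c=camera("wrist"); cv2.imwrite("pics/w2.png",c["img"])
for d in tip_of("wrist","sandstone")[:2]: print(d,pt(c,d["centre"]))
```

```text
{'centre': [281.4, 172.8], 'confidence': 0.71} [0.46513939 0.32764391 0.02236622]
```

View pics/w2.png

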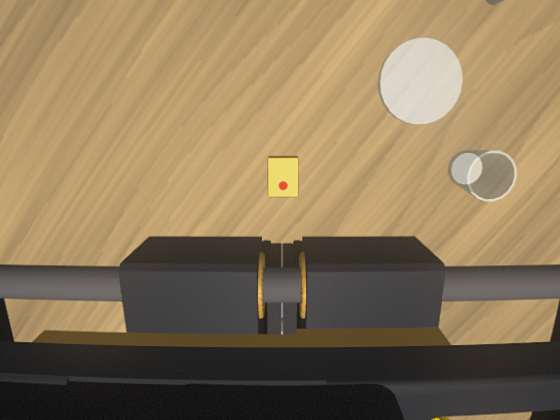

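Run:
```python
from h import *
c=camera("wrist"); (x,y),a,s=tablet(c,(.4651,.3276)); plan(x,y,.0215,a-90)
```

```text
centre [0.4691 0.3251] long axis ang 129.0 size 44.4 33.4 z 0.0223 spot [0.4751 0.3178] bgr [111. 220. 236.] npx 1235
shift cm [ 0.04  0.26 22.83] rz 0.1 now y-angle 39.0 j6 -0.22 pos [0.4681 0.3235 0.2498] t 7.6
```

Emit:
jog_arm(
  steps=[
    [[0,0,0,0,0.1,5,1],[0,0,0,0,0,5,1],[0,0,0,0,0,5,1],[0,0,0,0,0,5,1],[0,0,0,0,0,0,1]],
  ],
)

```text
time: 8.2
ee_pos: [0.4649, 0.3221, 0.0461]
ee_rot: [[-0.63, 0.777, -0.011], [0.777, 0.63, -0.006], [0.003, -0.012, -1.0]]
ft_force: [-0.2, 0.6, -1.1]
grip_width: 0.0422
finger_force: 0.0
```

Emit:
jog_arm(
  steps=[
    [[0,0,0,0,0,2.8,1],[0,0,0,0,0,0,1],[0,0,0,0,0,0,1],[0,0,0,0,0,0,0],[0,0,0,0,0,0,-0.5]],
  ],
  grip_force=30,
)

```text
time: 8.82
ee_pos: [0.4706, 0.325, 0.0252]
ee_rot: [[-0.63, 0.777, 0.002], [0.777, 0.63, 0.001], [-0.0, 0.002, -1.0]]
ft_force: [0.3, -0.1, 0.4]
grip_width: 0.067
finger_force: 0.0
```

Emit:
jog_arm(
  steps=[
    [[0,0,0,0,0,0,-1],[0,0,0,0,0,0,-1],[0,0,0,0,0,0,-1],[0,0,0,0,0,0,-1],[0,0,0,0,0,0,-1]],
  ],
)

```text
time: 9.45
ee_pos: [0.4698, 0.3246, 0.0239]
ee_rot: [[-0.63, 0.777, -0.0], [0.777, 0.63, -0.0], [0.0, -0.0, -1.0]]
ft_force: [-0.4, -0.3, -0.2]
grip_width: 0.0183
finger_force: 0.0
```

Run:
```python
from h import *
c=camera("wrist"); cv2.imwrite("pics/w3.png",c["img"]); print(sense()["ee_pos"],sense()["grip_width"])
try: tablet(c,(.4691,.325))
except Exception as e: print(e)
```

```text
[0.46979981 0.32461275 0.02389494] 0.014579093041161372
centre [0.4652 0.33  ] long axis ang 38.9 size 33.8 33.7 z 0.0221 spot [0.4742 0.319 ] bgr [103. 217. 237.] npx 3571
```

View pics/w3.png

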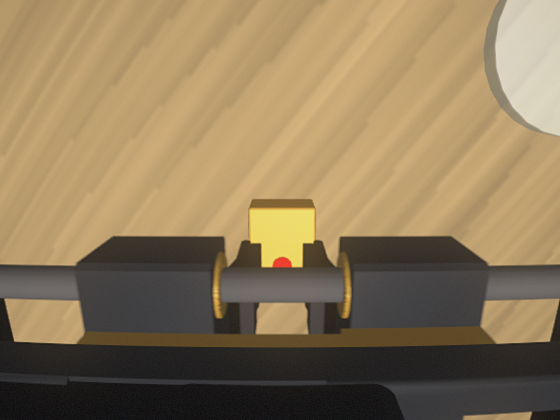

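Run:
```python
from h import *
c=camera("wrist");P=cloud(c); print(sense()["grip_width"])
R=sense()["ee_rot"];o=sense()["ee_pos"]
for v in (235,242,246,250,256,262):
    print(v,[(u,tuple(((P[v,u]-o)@R*1000).round(0)),(P[v,u,2]*1000).round(0)) for u in (235,245,252,258,262,283,305,312)])
```

```text
0.010484457519493059
235 [(235, (np.float64(1.0), np.float64(-27.0), np.float64(24.0)), np.float64(-0.0)), (245, (np.float64(0.0), np.float64(-21.0), np.float64(24.0)), np.float64(-0.0)), (252, (np.float64(8.0), np.float64(-15.0), np.float64(3.0)), np.float64(21.0)), (258, (np.float64(8.0), np.float64(-12.0), np.float64(1.0)), np.float64(23.0)), (262, (np.float64(8.0), np.float64(-10.0), np.float64(2.0)), np.float64(22.0)), (283, (np.float64(8.0), np.float64(1.0), np.float64(1.0)), np.float64(23.0)), (305, (np.float64(8.0), np.float64(12.0), np.float64(1.0)), np.float64(23.0)), (312, (np.float64(8.0), np.float64(15.0), np.float64(2.0)), np.float64(21.0))]
242 [(235, (np.float64(-4.0), np.float64(-27.0), np.float64(24.0)), np.float64(-1.0)), (245, (np.float64(-3.0), np.float64(-21.0), np.float64(23.0)), np.float64(1.0)), (252, (np.float64(11.0), np.float64(-13.0), np.float64(-19.0)), np.float64(43.0)), (258, (np.float64(4.0), np.float64(-12.0), np.float64(2.0)), np.float64(22.0)), (262, (np.float64(4.0), np.float64(-10.0), np.float64(1.0)), np.float64(23.0)), (283, (np.float64(4.0), n
[... 2156 characters left out ...]
np.float64(-38.0)), np.float64(61.0))]
262 [(235, (np.float64(33.0), np.float64(-11.0), np.float64(-95.0)), np.float64(119.0)), (245, (np.float64(11.0), np.float64(-14.0), np.float64(-43.0)), np.float64(67.0)), (252, (np.float64(10.0), np.float64(-12.0), np.float64(-39.0)), np.float64(63.0)), (258, (np.float64(10.0), np.float64(-10.0), np.float64(-40.0)), np.float64(63.0)), (262, (np.float64(10.0), np.float64(-8.0), np.float64(-40.0)), np.float64(63.0)), (283, (np.float64(-7.0), np.float64(1.0), np.float64(1.0)), np.float64(23.0)), (305, (np.float64(10.0), np.float64(9.0), np.float64(-39.0)), np.float64(63.0)), (312, (np.float64(10.0), np.float64(12.0), np.float64(-41.0)), np.float64(65.0))]
```

Emit:
jog_arm(
  steps=[
    [[0,0,0,0,0,0,0],[0,0,0,0,0,0,0],[0,0,0,0,0,0,0],[0,0,0,0,0,0,0],[0,0,0,0,0,0,0]],
  ],
)

```text
time: 10.18
ee_pos: [0.4698, 0.3246, 0.024]
ee_rot: [[-0.63, 0.777, 0.0], [0.777, 0.63, -0.0], [-0.0, 0.0, -1.0]]
ft_force: [0.2, 0.2, -0.1]
grip_width: 0.0425
finger_force: 0.0
```

```bash
cat > tips.py <<'E'
from h import *
c=camera("wrist");P=cloud(c); s=sense(); Q=(P-s["ee_pos"])@s["ee_rot"]*1000; print("width",s["grip_width"],s["ee_pos"])
for sg in (-1,1):
    m=(Q[...,0]<25)&(Q[...,0]>-15)&(abs(Q[...,1])<70)&(sg*Q[...,1]>0)&(Q[...,2]>-60)&(P[...,2]>.03)
    q=Q[m]; t=q[np.argsort(-q[:,2])][:200]; print(sg,"tip max z",np.percentile(t[:,2],[99,50]),"x",np.percentile(t[:,0],[1,50,99]),"y",np.percentile(t[:,1],[1,50,99]))
E
python3 tips.py
```

```text
width 0.04285780937033071 [0.46980443 0.32463415 0.02394463]
-1 tip max z [-16.53826598 -21.49716819] x [ 0.24376463  9.9342319  11.84007918] y [-30.28620189 -24.41698328 -21.30935953]
1 tip max z [-16.91803181 -21.81112284] x [ 0.12681295  9.85889472 11.67705379] y [21.03362523 23.84141078 29.89670972]
```

Emit:
jog_arm(
  steps=[
    [[0,0,0,0,0,0,0.4],[0,0,0,0,0,0,0.4],[0,0,0,0,0,0.8,0.4],[0,0,0,0,0,0.7,0.4],[0,0,0,0,0,0,0.4]],
  ],
)

```text
time: 10.85
ee_pos: [0.4689, 0.3242, 0.0077]
ee_rot: [[-0.63, 0.777, -0.002], [0.777, 0.63, -0.001], [0.0, -0.002, -1.0]]
ft_force: [-0.2, 0.4, 0.5]
grip_width: 0.0604
finger_force: 0.0
```

Emit:
jog_arm(
  steps=[
    [[0,0,0,0,0,0.6,0.4],[0,0,0,0,0,0.6,0.4],[0,0,0,0,0,0,0.4],[0,0,0,0,0,0,0.4]],
  ],
)

```text
time: 11.35
ee_pos: [0.4698, 0.3246, -0.0031]
ee_rot: [[-0.63, 0.777, -0.0], [0.777, 0.63, -0.0], [-0.0, -0.0, -1.0]]
ft_force: [0.1, 1.3, 0.2]
grip_width: 0.0608
finger_force: 0.0
```

```bash
python3 tips.py
```

```text
width 0.06107264343518157 [ 0.46994363  0.32469842 -0.00292796]
-1 tip max z [-33.05771045 -37.15895736] x [-8.7589533  10.42457258 12.17035691] y [-39.36129025 -34.79078317 -30.52547065]
1 tip max z [-33.06448564 -37.28138588] x [-8.78763451 10.21435683 12.01345639] y [30.14308947 34.19840382 38.97816713]
```

Emit:
jog_arm(
  steps=[
    [[0,0,0,0,0,0.6,0.4],[0,0,0,0,0,0,0.2],[0,0,0,0,0,0,0],[0,0,0,0,0,0,-0.3],[0,0,0,0,0,0,-0.6]],
  ],
)

```text
time: 12.02
ee_pos: [0.4699, 0.3247, -0.009]
ee_rot: [[-0.63, 0.777, 0.0], [0.777, 0.63, 0.0], [-0.0, 0.0, -1.0]]
ft_force: [-0.3, 0.4, -0.8]
grip_width: 0.0339
finger_force: 30.0
```

Emit:
jog_arm(
  steps=[
    [[0,0,0,0,0,0,-1],[0,0,0,0,0,0,-1],[0,0,0,0,0,0,-1],[0,0,0,0,0,0,-1]],
  ],
)

```text
time: 12.52
ee_pos: [0.4699, 0.3247, -0.0089]
ee_rot: [[-0.63, 0.777, 0.0], [0.777, 0.63, 0.0], [-0.0, 0.0, -1.0]]
ft_force: [0.9, -0.4, 0.8]
grip_width: 0.0338
finger_force: 30.0
```

Run:
```python
from h import *
c=camera("wrist");P=cloud(c); s=sense(); Q=(P-s["ee_pos"])@s["ee_rot"]*1000
print(s["grip_width"],s["ee_pos"],s["finger_force"])
for u in (245,252,258,262): print(u,[(v,Q[v,u].round(0).tolist(),(P[v,u,2]*1000).round(0)) for v in range(222,250,4)])
```

```text
0.03377439022642959 [ 0.46991055  0.3246871  -0.0089258 ] 29.999273121356964
245 [(222, [22.0, -16.0, -24.0], np.float64(15.0)), (226, [22.0, -15.0, -30.0], np.float64(22.0)), (230, [21.0, -15.0, -31.0], np.float64(22.0)), (234, [19.0, -15.0, -30.0], np.float64(22.0)), (238, [17.0, -15.0, -31.0], np.float64(23.0)), (242, [16.0, -15.0, -32.0], np.float64(23.0)), (246, [14.0, -15.0, -31.0], np.float64(22.0))]
252 [(222, [22.0, -13.0, -24.0], np.float64(15.0)), (226, [22.0, -12.0, -30.0], np.float64(21.0)), (230, [21.0, -12.0, -32.0], np.float64(23.0)), (234, [19.0, -12.0, -32.0], np.float64(23.0)), (238, [17.0, -12.0, -31.0], np.float64(22.0)), (242, [16.0, -12.0, -32.0], np.float64(23.0)), (246, [14.0, -12.0, -32.0], np.float64(23.0))]
258 [(222, [22.0, -10.0, -25.0], np.float64(16.0)), (226, [22.0, -10.0, -30.0], np.float64(21.0)), (230, [21.0, -10.0, -32.0], np.float64(23.0)), (234, [19.0, -10.0, -31.0], np.float64(23.0)), (238, [17.0, -10.0, -31.0], np.float64(22.0)), (242, [15.0, -10.0, -31.0], np.float64(22.0)), (246, [14.0, -10.0, -32.0], np.float64(23.0))]
262 [(222, [22.0, -9.0, -24.0], np.float64(16.0)), (226, [22.0, -8.0, -30.0], np.float64(21.0)), (230, [21.0, -8.0, -31.0], np.float64(22.0)), (234, [19.0, -8.0, -31.0], np.float64(22.0)), (238, [17.0, -8.0, -31.0], np.float64(22.0)), (242, [15.0, -8.0, -31.0], np.float64(22.0)), (246, [14.0, -8.0, -31.0], np.float64(22.0))]
```

Emit:
jog_arm(
  steps=[
    [[0,0,0,0,0,-3,-1],[0,0,0,0,0,-5,-1],[0,0,0,0,0,-5,-1],[0,0,0,0,0,-5,-1],[0,0,0,0,0,-4,-1]],
  ],
)

```text
time: 13.2
ee_pos: [0.4699, 0.3247, 0.213]
ee_rot: [[-0.63, 0.777, 0.001], [0.777, 0.63, 0.001], [-0.0, 0.001, -1.0]]
ft_force: [0.2, 1.0, -0.9]
grip_width: 0.0336
finger_force: 30.0
```

Emit:
jog_arm(
  steps=[
    [[0,0,0,0,0,0,-1],[0,0,0,-4.4,-2.5,0,-1],[0,0,0,-4.4,-2.5,0,-1],[0,0,0,-4.4,-2.5,0,-1],[0,0,0,-4.4,-2.5,0,-1]],
  ],
)

```text
time: 13.82
ee_pos: [0.502, 0.1234, 0.209]
ee_rot: [[-0.63, 0.776, -0.003], [0.776, 0.63, -0.0], [0.002, -0.002, -1.0]]
ft_force: [0.5, -0.1, -1.0]
grip_width: 0.0339
finger_force: 30.0
```

Emit:
jog_arm(
  steps=[
    [[0,0,0,-4.4,-2.5,0,-1],[0,0,0,-4.4,-2.5,0,-1],[0,0,0,-4.4,-2.5,0,-1],[0,0,10,0,0,0,-1],[0,0,10,0,0,0,-1]],
  ],
)

```text
time: 14.45
ee_pos: [0.5268, -0.0256, 0.2087]
ee_rot: [[-0.319, 0.948, -0.003], [0.948, 0.319, 0.001], [0.002, -0.003, -1.0]]
ft_force: [0.2, 0.5, -0.9]
grip_width: 0.0338
finger_force: 30.0
```

Emit:
jog_arm(
  steps=[
    [[0,0,10,0,0,0,-1],[0,0,9,0,0,0,-1],[0,0,0,0,0,0,-1],[0,0,0,0,0,0,-1]],
  ],
)

```text
time: 14.95
ee_pos: [0.5274, -0.0247, 0.2099]
ee_rot: [[-0.004, 1.0, -0.002], [1.0, 0.004, 0.0], [0.0, -0.002, -1.0]]
ft_force: [0.3, -0.1, -2.8]
grip_width: 0.0339
finger_force: 30.0
```

Run:
```python
from h import *
c=camera("wrist"); cv2.imwrite("pics/w4.png",c["img"]); s=sense(); print(s["grip_width"],s["ee_pos"],c["world_from_camera"][:3,3])
for n in ["lock_knob","stage_handle","needle_button","pocket0","pocket1","pocket2"]:
    for d in tip_of("wrist",n)[:3]: print(n,d,pt(c,d["centre"]).round(4))
```

```text
0.033376727689516196 [ 0.52753564 -0.02469983  0.2102024 ] [0.52717823 0.04210126 0.38905634]
lock_knob {'centre': [311.7, 241.4], 'confidence': 0.21} [ 0.5396 -0.0092  0.2405]
stage_handle {'centre': [213.4, 257.9], 'confidence': 0.88} [ 0.4657 -0.082   0.0759]
needle_button {'centre': [329.3, 106.9], 'confidence': 0.74} [0.5546 0.047  0.1646]
pocket0 {'centre': [313.1, 240.6], 'confidence': 0.9} [ 0.5401 -0.0085  0.2415]
pocket0 {'centre': [310.5, 187.0], 'confidence': 0.56} [ 0.5553 -0.0271  0.0242]
pocket0 {'centre': [213.9, 255.5], 'confidence': 0.28} [ 0.4659 -0.0805  0.0738]
pocket1 {'centre': [313.1, 240.6], 'confidence': 0.9} [ 0.5401 -0.0085  0.2415]
pocket1 {'centre': [310.5, 187.0], 'confidence': 0.56} [ 0.5553 -0.0271  0.0242]
pocket1 {'centre': [213.9, 255.5], 'confidence': 0.28} [ 0.4659 -0.0805  0.0738]
pocket2 {'centre': [313.1, 240.6], 'confidence': 0.9} [ 0.5401 -0.0085  0.2415]
pocket2 {'centre': [310.5, 187.0], 'confidence': 0.56} [ 0.5553 -0.0271  0.0242]
pocket2 {'centre': [213.9, 255.5], 'confidence': 0.28} [ 0.4659 -0.0805  0.0738]
```

View pics/w4.png

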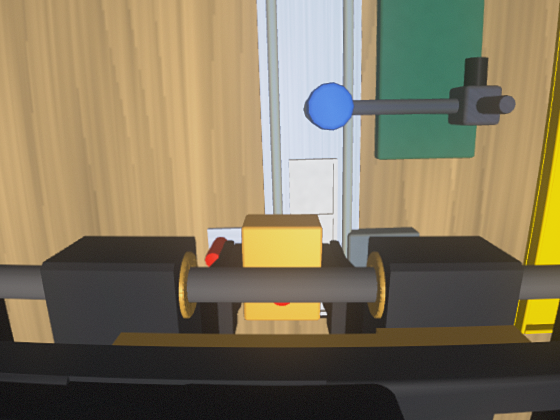

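```bash
cat > bed.py <<'E'
from h import *
c=camera("wrist");P=cloud(c);i=c["img"].astype(int); 
m=(abs(P[...,2]-.165)<.006)&(i[...,0]>150)&(i[...,2]<110); v,u=np.nonzero(m)
w=np.array([at_z(c,(a,b),.165)[:2] for a,b in zip(u,v)]); (bx,by),r=cv2.minEnclosingCircle((w*1000).astype(np.float32)); print("button",bx,by,r,"z",P[m][:,2].mean())
inb=(P[...,2]>.01)&(P[...,2]<.035)&(P[...,0]>.47)&(P[...,0]<.64)&(i.min(2)>90)
L=[];Rr=[]
for r in range(5,150,3):
    k=np.nonzero(inb[r])[0]
    if len(k)>40: L.append(P[r,k[0]+1]);Rr.append(P[r,k[-1]-1])
for e in (L,Rr):
    e=np.array(e); p=np.polyfit(e[:,1],e[:,0],1); res=e[:,0]-np.polyval(p,e[:,1]); g=abs(res)<.003; p=np.polyfit(e[g,1],e[g,0],1)
    print("edge x=",p, "deg",np.degrees(np.arctan(p[0])),"z",np.median(e[:,2]),"yr",e[:,1].min(),e[:,1].max(),"rms",np.std(e[g,0]-np.polyval(p,e[g,1])), "x at button y",np.polyval(p,by/1000))
for y in (.1,.05,0): 
    k=np.argmin(abs(P[:,305,1]-y)); 
    print(y,[(u,P[k,u].round(4).tolist()) for u in range(255,365,8)])
E
python3 bed.py
```

```text
button 555.4482421875 47.46226501464844 13.463376998901367 z 0.16520329724666127Traceback (most recent call last):
  File "bed.py", line 11, in <module>
    e=np.array(e); p=np.polyfit(e[:,1],e[:,0],1); res=e[:,0]-np.polyval(p,e[:,1]); g=abs(res)<.003; p=np.polyfit(e[g,1],e[g,0],1)
                                ~^^^^^
IndexError: too many indices for array: array is 1-dimensional, but 2 were indexed
```

```bash
sed -i 's/P\[...,2\]>.01)/P[...,2]>.003)/' bed.py; python3 bed.py
```

```text
button 555.2863159179688 47.44540023803711 13.483957290649414 z 0.1651649107636677
edge x= [-0.02799226  0.50786363] deg -1.6034198498185697 z 0.006217265887329848 yr 0.00841580824869146 0.14512653470968995 rms 0.00038408017071795667 x at button y 0.5065355274696255
edge x= [-0.02870196  0.6047115 ] deg -1.6440496677605403 z 0.005926076703146765 yr 0.008641192975001391 0.14557318355224846 rms 0.0002870872546404666 x at button y 0.6033497219127995
0.1 [(255, [0.5014, 0.1014, -0.0002]), (263, [0.5096, 0.1005, 0.0058]), (271, [0.5177, 0.0987, 0.0172]), (279, [0.5252, 0.1003, 0.0066]), (287, [0.5329, 0.1004, 0.0058]), (295, [0.5407, 0.1005, 0.0054]), (303, [0.5484, 0.1004, 0.006]), (311, [0.5562, 0.1004, 0.006]), (319, [0.564, 0.1005, 0.0059]), (327, [0.5717, 0.1005, 0.0065]), (335, [0.5795, 0.1005, 0.0062]), (343, [0.5859, 0.0993, 0.0151]), (351, [0.5937, 0.0994, 0.0144]), (359, [0.603, 0.1008, 0.0061])]
0.05 [(255, [0.5007, 0.0552, -0.0012]), (263, [0.5091, 0.055, 0.0048]), (271, [0.5174, 0.0546, 0.0155]), (279, [0.5251, 0.0549, 0.0079]), (287, [0.533, 0.0549, 0.0062]), (295, [0.5409, 0.0549, 0.0065]), (303, [0.5444, 0.0522, 0.088]), (311, [0.5447, 0.0496, 0.1663]), (319, [0.5495, 0.0497, 0.1641]), (327, [0.554, 0.0496, 0.1656]), (335, [0.5587, 0.0496, 0.1658]), (343, [0.5634, 0.0497, 0.1654]), (351, [0.5781, 0.0516, 0.1096]), (359, [0.5842, 0.0517, 0.1084])]
0 [(255, [0.5234, 0.0009, 0.3403]), (263, [0.5246, 0.0003, 0.3397]), (271, [0.5259, 0.0001, 0.3393]), (279, [0.5272, 0.0011, 0.3405]), (287, [0.5284, 0.0015, 0.341]), (295, [0.5298, 0.0002, 0.3396]), (303, [0.531, 0.0009, 0.3404]), (311, [0.5324, -0.0002, 0.3391]), (319, [0.5337, -0.0, 0.3393]), (327, [0.5349, 0.0001, 0.3394]), (335, [0.5359, 0.0016, 0.3412]), (343, [0.5373, 0.001, 0.3406]), (351, [0.5385, 0.0015, 0.3412]), (359, [0.5395, 0.0021, 0.342])]
```

Run:
```python
from h import *
plan(.5604,-.1373,.055,1.6)
```

```text
shift cm [-11.25   3.23  15.6 ] rz -1.5 now y-angle 0.1 j6 -0.2 pos [ 0.528  -0.0248  0.211 ] t 15.4
```

Emit:
jog_arm(
  steps=[
    [[0,0,0,-4,1.1,0,-1],[0,0,0,-4,1.1,0,-1],[0,0,0,-3.3,1,0,-1],[0,0,-1.5,0,0,4,-1],[0,0,0,0,0,4,-1]],
  ],
)

```text
time: 16.02
ee_pos: [0.5606, -0.1387, 0.1305]
ee_rot: [[-0.026, 1.0, 0.002], [1.0, 0.026, -0.001], [-0.001, 0.002, -1.0]]
ft_force: [0.2, -0.9, -0.7]
grip_width: 0.0337
finger_force: 30.0
```

Emit:
jog_arm(
  steps=[
    [[0,0,0,0,0,4,-1],[0,0,0,0,0,3.6,-1],[0,0,0,0,0,0,-1],[0,0,0,0,0,0,-1]],
  ],
)

```text
time: 16.52
ee_pos: [0.561, -0.1381, 0.0564]
ee_rot: [[-0.027, 1.0, 0.002], [1.0, 0.027, -0.001], [-0.001, 0.002, -1.0]]
ft_force: [1.0, 0.2, -0.0]
grip_width: 0.0338
finger_force: 30.0
```

Run:
```python
from h import *
plan(.5604,-.1373,.016,1.6); s=sense(); print(s["grip_width"],s["ft_force"])
c=camera("wrist"); cv2.imwrite("pics/w5.png",c["img"])
```

```text
shift cm [ 0.09 -0.07  4.04] rz -0.0 now y-angle 1.6 j6 -0.41 pos [ 0.561  -0.1381  0.0564] t 16.5
0.03375219227589574 [ 1.03764057  0.17010536 -0.02756947]
```

View pics/w5.png

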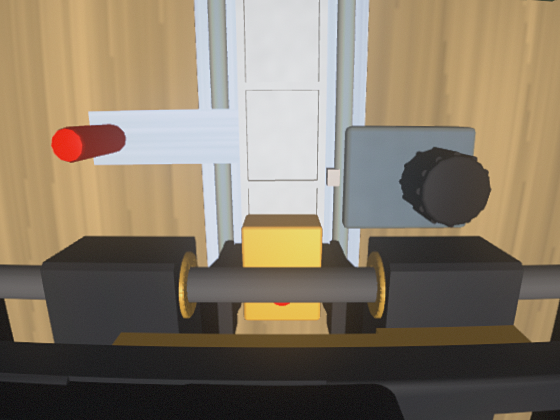

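Run:
```python
from h import *
c=camera("wrist")
for p in [(282,89),(282,181),(245,140),(320,140),(68,145),(455,188)]: print(p,at_z(c,p,.029).round(4),pt(c,p).round(4))
g=c["img"][:,282].astype(int).mean(1); print(g[80:100].round(),g[172:192].round())
g=c["img"][140].astype(int).mean(1); print(g[232:256].round(),g[310:335].round())
```

```text
(282, 89) [ 0.5595 -0.0579  0.029 ] [ 0.5595 -0.058   0.0299]
(282, 181) [ 0.5608 -0.1076  0.029 ] [ 0.5608 -0.1076  0.0287]
(245, 140) [ 0.54   -0.0853  0.029 ] [ 0.5398 -0.0854  0.0277]
(320, 140) [ 0.581  -0.0843  0.029 ] [ 0.5809 -0.0842  0.03  ]
(68, 145) [ 0.4401 -0.0896  0.029 ] [ 0.4662 -0.0856  0.0745]
(455, 188) [ 0.6601 -0.1089  0.029 ] [ 0.6446 -0.1032  0.0607]
[223. 224. 223. 224. 224. 225. 224. 225. 221. 196. 201. 225. 225. 225.
 225. 225. 226. 225. 225. 225.] [223. 224. 224. 223. 222. 226. 215. 149. 178. 228. 227. 225. 225. 225.
 225. 224. 223. 223. 223. 223.]
[219. 220. 219. 219. 220. 219. 224. 225. 225. 223. 225. 225. 226. 192.
 199. 222. 225. 224. 225. 223. 224. 223. 224. 225.] [223. 223. 224. 224. 225. 226. 150. 226. 226. 225. 224. 223. 223. 224.
 220. 215. 215. 216. 213. 215. 216. 219. 221. 185. 115.]
```

Emit:
jog_arm(
  steps=[
    [[0,0,0,0.1,0,1.5,-1],[0,0,0,0,0,1.5,-1],[0,0,0,0,0,0.5,-1],[0,0,0,0,0,0,-1],[0,0,0,0,0,0,-1]],
  ],
)

```text
time: 17.25
ee_pos: [0.5598, -0.1367, 0.0196]
ee_rot: [[-0.027, 1.0, -0.001], [1.0, 0.027, 0.0], [0.0, -0.001, -1.0]]
ft_force: [-0.4, -0.1, -1.1]
grip_width: 0.034
finger_force: 30.0
```

Emit:
jog_arm(
  steps=[
    [[0,0,0,0,0,0.4,-1],[0,0,0,0,0,0,-1],[0,0,0,0,0,0,-1]],
  ],
)

```text
time: 17.62
ee_pos: [0.5599, -0.1368, 0.0159]
ee_rot: [[-0.027, 1.0, -0.0], [1.0, 0.027, 0.0], [0.0, -0.0, -1.0]]
ft_force: [0.3, -0.1, -2.1]
grip_width: 0.0338
finger_force: 30.0
```

Release, opening only part way, and rise. Then look.

Emit:
jog_arm(
  steps=[
    [[0,0,0,0,0,0,0],[0,0,0,0,0,0,0.2],[0,0,0,0,0,0,0.2],[0,0,0,0,0,0,0.2],[0,0,0,0,0,-3,0.2]],
  ],
)

```text
time: 18.25
ee_pos: [0.5575, -0.1359, 0.0436]
ee_rot: [[-0.027, 1.0, -0.005], [1.0, 0.027, 0.002], [0.002, -0.005, -1.0]]
ft_force: [0.0, 0.2, -0.1]
grip_width: 0.0524
finger_force: 0.0
```

Emit:
jog_arm(
  steps=[
    [[0,0,0,0,0,-5,0.2],[0,0,0,0,0,-5,0.2],[0,0,0,0,0,-5,1],[0,0,0,0,0,0,1],[0,0,0,0,0,0,1]],
  ],
)

```text
time: 18.88
ee_pos: [0.5597, -0.1367, 0.1955]
ee_rot: [[-0.027, 1.0, -0.0], [1.0, 0.027, 0.0], [0.0, -0.0, -1.0]]
ft_force: [-0.6, 0.3, -0.7]
grip_width: 0.0743
finger_force: 0.0
```

Run:
```python
from h import *
c=camera("wrist"); tablet(c,(.5604,-.1365),zt=.046); plan(.52,-.33,.2,0)
t=camera("top")
for p in [(.547,-.355),(.461,-.33)]: tablet(t,p)
```

```text
centre [ 0.5593 -0.1363] long axis ang 91.4 size 43.8 33.4 z 0.0463 spot [ 0.5597 -0.1455] bgr [102. 197. 224.] npx 1820
shift cm [-19.24  -4.43  -0.57] rz 1.5 now y-angle 1.5 j6 -0.4 pos [ 0.5591 -0.1365  0.1944] t 18.9
centre [ 0.5472 -0.3548] long axis ang 141.3 size 45.8 34.9 z 0.0218 spot [ 0.5394 -0.3512] bgr [214. 214. 210.] npx 199
centre [ 0.4605 -0.329 ] long axis ang 72.1 size 44.7 35.0 z 0.022 spot [ 0.4642 -0.3253] bgr [101.  92.  87.] npx 197
```

Emit:
jog_arm(
  steps=[
    [[0,0,0,-5.4,-1.3,0,1],[0,0,0,-5.4,-1.3,0,1],[0,0,0,-5.4,-1.3,0,1],[0,0,0,0,0,0,1],[0,0,0,0,0,0,1]],
  ],
)

```text
time: 19.6
ee_pos: [0.5247, -0.299, 0.1942]
ee_rot: [[-0.026, 1.0, -0.002], [1.0, 0.026, 0.002], [0.002, -0.002, -1.0]]
ft_force: [-0.5, 1.0, 0.8]
grip_width: 0.087
finger_force: 0.0
```

Run:
```python
from h import *
c=camera("wrist"); cv2.imwrite("pics/w6.png",c["img"])
for p in [(.547,-.355),(.461,-.33)]:
    (x,y),a,s=tablet(c,p); plan(x,y,-.009,a-90)
```

```text
centre [ 0.547  -0.3553] long axis ang 141.1 size 45.4 35.2 z 0.0221 spot [ 0.5395 -0.3501] bgr [210. 224. 222.] npx 1504
shift cm [-5.78  2.07 20.34] rz -49.5 now y-angle 1.6 j6 -0.68 pos [ 0.5251 -0.2985  0.1946] t 19.6
centre [ 0.4622 -0.3289] long axis ang 73.0 size 46.0 34.2 z 0.0222 spot [ 0.4635 -0.3242] bgr [92. 89. 89.] npx 1568
shift cm [-2.91 -6.34 20.36] rz 18.5 now y-angle 1.6 j6 -0.68 pos [ 0.5251 -0.2985  0.1946] t 19.6
```

View pics/w6.png

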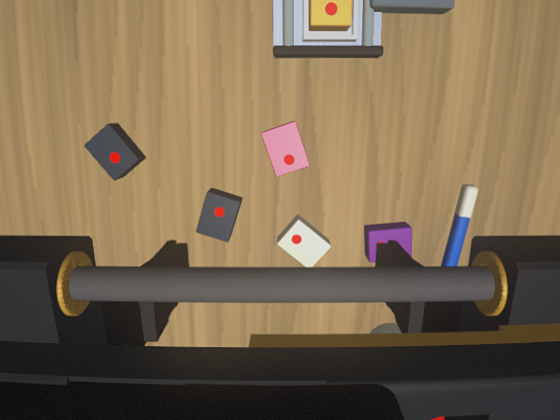

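Emit:
jog_arm(
  steps=[
    [[0,0,0,-5.8,2.1,0,0.4],[0,0,-9.9,0,0,3,0.4],[0,0,-9.9,0,0,3,0.4],[0,0,-9.9,0,0,3,0.4],[0,0,-9.9,0,0,3,0.4]],
  ],
)

```text
time: 20.27
ee_pos: [0.5485, -0.3551, 0.0746]
ee_rot: [[-0.664, 0.748, -0.0], [0.748, 0.664, 0.001], [0.001, 0.0, -1.0]]
ft_force: [0.7, -0.1, -0.9]
grip_width: 0.0617
finger_force: 0.0
```

Emit:
jog_arm(
  steps=[
    [[0,0,-9.9,0,0,2,0.4],[0,0,0,0,0,0,0.4],[0,0,0,0,0,0,0.4]],
  ],
)

```text
time: 20.65
ee_pos: [0.5489, -0.3566, 0.0569]
ee_rot: [[-0.776, 0.63, 0.001], [0.63, 0.776, -0.001], [-0.001, 0.0, -1.0]]
ft_force: [0.2, -0.5, 0.5]
grip_width: 0.0606
finger_force: 0.0
```

Run:
```python
from h import *
c=camera("wrist"); (x,y),a,s=tablet(c,(.547,-.355)); plan(x,y,-.009,a-90)
```

```text
centre [ 0.5468 -0.3562] long axis ang 141.7 size 45.2 33.7 z 0.0222 spot [ 0.5396 -0.3503] bgr [226. 230. 228.] npx 4089
shift cm [ 0.25 -0.07  6.64] rz -0.7 now y-angle 51.0 j6 -1.59 pos [ 0.5491 -0.3571  0.0574] t 20.7
```

Emit:
jog_arm(
  steps=[
    [[0,0,-0.7,0.2,-0.1,3,0.4],[0,0,0,0,0,3,0.4],[0,0,0,0,0,0.6,0.4],[0,0,0,0,0,0,0.4],[0,0,0,0,0,0,-0.5]],
  ],
)

```text
time: 21.32
ee_pos: [0.547, -0.3577, -0.008]
ee_rot: [[-0.785, 0.619, 0.002], [0.619, 0.785, -0.002], [-0.003, -0.0, -1.0]]
ft_force: [0.2, -0.4, -0.1]
grip_width: 0.056
finger_force: 0.0
```

Emit:
jog_arm(
  steps=[
    [[0,0,0,0,0,0,-1],[0,0,0,0,0,0,-1],[0,0,0,0,0,0,-1],[0,0,0,0,0,0,-1]],
  ],
)

```text
time: 21.82
ee_pos: [0.5461, -0.3569, -0.0095]
ee_rot: [[-0.785, 0.619, 0.001], [0.619, 0.785, -0.0], [-0.001, 0.0, -1.0]]
ft_force: [-0.4, 0.4, 4.3]
grip_width: 0.0338
finger_force: 30.0
```

Emit:
jog_arm(
  steps=[
    [[0,0,0,0,0,-3,-1],[0,0,0,0,0,-5,-1],[0,0,0,0,0,-5,-1],[0,0,0,0,0,0,-1]],
  ],
)

```text
time: 22.32
ee_pos: [0.5487, -0.3592, 0.1258]
ee_rot: [[-0.785, 0.619, 0.008], [0.619, 0.785, -0.006], [-0.01, -0.0, -1.0]]
ft_force: [0.5, -0.1, -1.4]
grip_width: 0.0334
finger_force: 30.0
```

Run:
```python
from h import *
c=camera("wrist"); s=sense(); print(s["grip_width"])
zt=s["ee_pos"][2]+.031; (x,y),a,sp=tablet(c,s["ee_pos"][:2],zt=zt); print((np.array([x,y,0])-s["ee_pos"])@s["ee_rot"]*1000)
plan(.559,-.0825,.13,1.6)
```

```text
0.03409610259657468
centre [ 0.5382 -0.351 ] long axis ang 51.7 size 53.1 20.5 z 0.1563 spot [ 0.5426 -0.3544] bgr [221. 229. 234.] npx 4196
[ 1.18205909e+01 -3.40062429e-02  1.22520666e+02]
shift cm [16.11 22.36 -0.83] rz 50.1 now y-angle 51.7 j6 -1.6 pos [ 0.5471 -0.3579  0.1226] t 22.4
```

Emit:
jog_arm(
  steps=[
    [[0,0,0,3.2,4.5,0,-1],[0,0,0,3.2,4.5,0,-1],[0,0,0,3.2,4.5,0,-1],[0,0,0,3.2,4.5,0,-1],[0,0,0,3.3,4.4,0,-1]],
  ],
)

```text
time: 23.0
ee_pos: [0.5564, -0.079, 0.1176]
ee_rot: [[-0.785, 0.619, -0.004], [0.619, 0.785, 0.001], [0.003, -0.001, -1.0]]
ft_force: [1.3, 0.4, -1.0]
grip_width: 0.0334
finger_force: 30.0
```

Emit:
jog_arm(
  steps=[
    [[0,0,10,0,0,0,-1],[0,0,10,0,0,0,-1],[0,0,10,0,0,0,-1],[0,0,10,0,0,0,-1],[0,0,10.1,0,0,0,-1]],
  ],
)

```text
time: 23.62
ee_pos: [0.5563, -0.0807, 0.1174]
ee_rot: [[-0.023, 1.0, -0.004], [1.0, 0.023, 0.001], [0.001, -0.004, -1.0]]
ft_force: [0.3, 0.0, -0.6]
grip_width: 0.0338
finger_force: 30.0
```

Emit:
jog_arm(
  steps=[
    [[0,0,0,0,0,3.5,-1],[0,0,0,0,0,3.3,-1],[0,0,0,0,0,0,-1],[0,0,0,0,0,0,-1]],
  ],
)

```text
time: 24.12
ee_pos: [0.5578, -0.0811, 0.0519]
ee_rot: [[-0.029, 1.0, -0.001], [1.0, 0.029, 0.0], [0.0, -0.001, -1.0]]
ft_force: [0.2, -0.7, 0.3]
grip_width: 0.0337
finger_force: 30.0
```

Run:
```python
from h import *
print(sense()["grip_width"]);plan(.5592,-.0822,.016,1.6)
```

```text
0.03369299069525932
shift cm [-0.12  0.14  3.59] rz 0.0 now y-angle 1.6 j6 -0.31 pos [ 0.5578 -0.0811  0.0519] t 24.1
```

Emit:
jog_arm(
  steps=[
    [[0,0,0,-0.1,0.1,1.5,-1],[0,0,0,0,0,1.5,-1],[0,0,0,0,0,0,-1],[0,0,0,0,0,0.6,-1],[0,0,0,0,0,0,-1]],
  ],
)

```text
time: 24.75
ee_pos: [0.5588, -0.082, 0.0156]
ee_rot: [[-0.029, 1.0, -0.001], [1.0, 0.029, 0.0], [0.0, -0.001, -1.0]]
ft_force: [0.5, -0.1, -0.6]
grip_width: 0.0337
finger_force: 30.0
```

Emit:
jog_arm(
  steps=[
    [[0,0,0,0,0,0,-1],[0,0,0,0,0,0,0],[0,0,0,0,0,0,0.2],[0,0,0,0,0,0,0.2],[0,0,0,0,0,-3,0.2]],
  ],
)

```text
time: 25.38
ee_pos: [0.5566, -0.0814, 0.0438]
ee_rot: [[-0.029, 1.0, -0.005], [1.0, 0.029, 0.002], [0.002, -0.005, -1.0]]
ft_force: [0.9, -0.2, -0.1]
grip_width: 0.0518
finger_force: 0.0
```

Emit:
jog_arm(
  steps=[
    [[0,0,0,0,0,-5,0.2],[0,0,0,0,0,-5,0.2],[0,0,0,0,0,-5,1],[0,0,0,0,0,0,1],[0,0,0,0,0,0,1]],
  ],
)

```text
time: 26.0
ee_pos: [0.5588, -0.082, 0.1956]
ee_rot: [[-0.029, 1.0, -0.0], [1.0, 0.029, 0.0], [0.0, -0.0, -1.0]]
ft_force: [0.6, 1.3, -0.3]
grip_width: 0.0746
finger_force: 0.0
```

Run:
```python
from h import *
c=camera("wrist"); tablet(c,(.5592,-.0822),zt=.046,r=.035); tablet(c,(.5604,-.1365),zt=.046,r=.03)
plan(.47,-.29,.14,0)
t=camera("top"); tablet(t,(.462,-.329))
```

```text
centre [ 0.5591 -0.0825] long axis ang 91.5 size 43.9 33.5 z 0.0463 spot [ 0.5584 -0.0731] bgr [215. 224. 222.] npx 1835
centre [ 0.5583 -0.1342] long axis ang 91.6 size 40.4 33.8 z 0.0462 spot [ 0.5587 -0.1464] bgr [ 94. 188. 223.] npx 1518
shift cm [-20.56  -9.39   5.45] rz 1.6 now y-angle 1.6 j6 -0.31 pos [ 0.5581 -0.0818  0.1945] t 26.1
centre [ 0.4607 -0.3295] long axis ang 74.5 size 44.1 35.8 z 0.0216 spot [ 0.4639 -0.3251] bgr [100.  92.  86.] npx 194
```

Emit:
jog_arm(
  steps=[
    [[0,0,0,-4.9,-2,0,0.4],[0,0,0,-4.9,-2,0,0.4],[0,0,0,-4.9,-2,0,0.4],[0,0,0,-4.9,-2,0,0.4],[0,0,0,-4.8,-2.3,0,0.4]],
  ],
)

```text
time: 26.72
ee_pos: [0.4616, -0.3298, 0.1939]
ee_rot: [[-0.029, 1.0, -0.002], [1.0, 0.029, 0.002], [0.002, -0.002, -1.0]]
ft_force: [1.2, 0.0, 0.7]
grip_width: 0.0612
finger_force: 0.0
```

Emit:
jog_arm(
  steps=[
    [[0,0,9.3,0,0,4,0.4],[0,0,9.3,0,0,4,0.4],[0,0,0,0,0,4,0.4],[0,0,0,0,0,2,0.4],[0,0,0,0,0,0,0.4]],
  ],
)

```text
time: 27.35
ee_pos: [0.4617, -0.3276, 0.0536]
ee_rot: [[0.291, 0.957, -0.004], [0.957, -0.291, 0.003], [0.002, -0.004, -1.0]]
ft_force: [-0.8, -0.2, 0.4]
grip_width: 0.0608
finger_force: 0.0
```

Emit:
jog_arm(
  steps=[
    [[0,0,0,0,0,0,0.4]],
  ],
)

```text
time: 27.48
ee_pos: [0.464, -0.3297, 0.0573]
ee_rot: [[0.291, 0.957, 0.001], [0.957, -0.291, -0.001], [-0.001, 0.002, -1.0]]
ft_force: [0.3, 0.2, 0.4]
grip_width: 0.0612
finger_force: 0.0
```

Run:
```python
from h import *
c=camera("wrist"); (x,y),a,s=tablet(c,(.462,-.329)); plan(x,y,-.009,a-90)
```

```text
centre [ 0.4622 -0.329 ] long axis ang 72.9 size 44.6 33.9 z 0.0222 spot [ 0.4636 -0.3244] bgr [102.  95.  95.] npx 4027
shift cm [ 0.04 -0.25  6.68] rz 0.1 now y-angle -16.9 j6 -0.46 pos [ 0.4643 -0.33    0.0578] t 27.5
```

Emit:
jog_arm(
  steps=[
    [[0,0,0,0,-0.15,3,0.4],[0,0,0,0,0,3,0.4],[0,0,0,0,0,0.5,0.4],[0,0,0,0,0,0,0.4],[0,0,0,0,0,0,-0.5]],
  ],
)

```text
time: 28.15
ee_pos: [0.4629, -0.3296, -0.0072]
ee_rot: [[0.292, 0.957, 0.002], [0.957, -0.292, -0.002], [-0.001, 0.003, -1.0]]
ft_force: [-0.4, 0.4, 0.2]
grip_width: 0.0564
finger_force: 0.0
```

Emit:
jog_arm(
  steps=[
    [[0,0,0,0,0,0,-1],[0,0,0,0,0,0,-1],[0,0,0,0,0,0,-1],[0,0,0,0,0,0,-1]],
  ],
)

```text
time: 28.65
ee_pos: [0.4619, -0.3288, -0.0086]
ee_rot: [[0.292, 0.957, 0.0], [0.957, -0.292, -0.0], [-0.0, 0.001, -1.0]]
ft_force: [-1.0, -0.2, 2.7]
grip_width: 0.0336
finger_force: 30.0
```

Emit:
jog_arm(
  steps=[
    [[0,0,0,0,0,-3,-1],[0,0,0,0,0,-5,-1],[0,0,0,0,0,-5,-1],[0,0,0,0,0,0,-1],[0,0,0,0,0,0,-1]],
  ],
)

```text
time: 29.28
ee_pos: [0.4612, -0.3281, 0.1201]
ee_rot: [[0.292, 0.957, -0.001], [0.957, -0.292, 0.001], [0.0, -0.001, -1.0]]
ft_force: [0.1, -0.4, -0.9]
grip_width: 0.0336
finger_force: 30.0
```

Run:
```python
from h import *
s=sense(); print(s["grip_width"],s["finger_force"]); plan(.5577,-.0283,.055,1.6)
```

```text
0.03356001955705345 29.999729990959167
shift cm [31.49  0.5   6.52] rz -18.6 now y-angle -17.0 j6 -0.46 pos [ 0.4612 -0.3281  0.1201] t 29.3
```

Emit:
jog_arm(
  steps=[
    [[0,0,0,5.2,0.1,0,-1],[0,0,0,5.2,0.1,0,-1],[0,0,0,5.2,0.1,0,-1],[0,0,0,5.2,0.1,0,-1],[0,0,0,5.2,0.1,0,-1]],
  ],
)

```text
time: 29.9
ee_pos: [0.5408, -0.0792, 0.1182]
ee_rot: [[0.292, 0.956, -0.004], [0.957, -0.292, 0.001], [-0.0, -0.004, -1.0]]
ft_force: [0.5, -0.5, -0.6]
grip_width: 0.0335
finger_force: 30.0
```

Emit:
jog_arm(
  steps=[
    [[0,0,0,5.3,0,0,-1],[0,0,-9.3,0,0,0,-1],[0,0,-9.3,0,0,3,-1],[0,0,0,0,0,3,-1],[0,0,0,0,0,0,-1]],
  ],
)

```text
time: 30.52
ee_pos: [0.5533, -0.0297, 0.0559]
ee_rot: [[-0.029, 1.0, -0.01], [1.0, 0.029, 0.002], [0.002, -0.01, -1.0]]
ft_force: [-0.2, 1.1, 0.1]
grip_width: 0.0339
finger_force: 30.0
```

Emit:
jog_arm(
  steps=[
    [[0,0,0,0,0,0,-1]],
  ],
)

```text
time: 30.65
ee_pos: [0.5573, -0.0306, 0.0606]
ee_rot: [[-0.028, 1.0, -0.001], [1.0, 0.028, 0.0], [0.0, -0.001, -1.0]]
ft_force: [1.0, 0.7, -0.0]
grip_width: 0.0336
finger_force: 30.0
```

Run:
```python
from h import *
s=sense(); print(s["grip_width"],s["finger_force"]); plan(.5577,-.0283,.016,1.6)
```

```text
0.03357632798498156 29.999844431877136
shift cm [0.22 0.05 4.46] rz 0.0 now y-angle 1.6 j6 -0.22 pos [ 0.5573 -0.0306  0.0606] t 30.6
```

Emit:
jog_arm(
  steps=[
    [[0,0,0,0.2,0,2,-1],[0,0,0,0,0,1.7,-1],[0,0,0,0,0,0,-1],[0,0,0,0,0,0,-1],[0,0,0,0,0,0.7,-1]],
  ],
)

```text
time: 31.28
ee_pos: [0.5591, -0.0289, 0.0182]
ee_rot: [[-0.029, 1.0, 0.003], [1.0, 0.029, -0.001], [-0.001, 0.003, -1.0]]
ft_force: [-0.0, -0.7, -0.4]
grip_width: 0.0338
finger_force: 30.0
```

Emit:
jog_arm(
  steps=[
    [[0,0,0,0,0,0,-1],[0,0,0,0,0,0,-1]],
  ],
)

```text
time: 31.52
ee_pos: [0.5577, -0.0286, 0.017]
ee_rot: [[-0.029, 1.0, 0.0], [1.0, 0.029, -0.0], [-0.0, 0.0, -1.0]]
ft_force: [-0.3, 0.7, -0.8]
grip_width: 0.0337
finger_force: 30.0
```

Emit:
jog_arm(
  steps=[
    [[0,0,0,0,0,0.1,-0.1],[0,0,0,0,0,0,0],[0,0,0,0,0,0,0.2],[0,0,0,0,0,0,0.2],[0,0,0,0,0,-3,0.2]],
  ],
)

```text
time: 32.15
ee_pos: [0.5551, -0.0281, 0.0437]
ee_rot: [[-0.029, 1.0, -0.006], [1.0, 0.029, 0.001], [0.001, -0.006, -1.0]]
ft_force: [0.0, 1.1, 0.2]
grip_width: 0.0516
finger_force: 0.0
```

Emit:
jog_arm(
  steps=[
    [[0,0,0,0,0,-5,0.2],[0,0,0,0,0,-5,0.2],[0,0,0,0,0,-4,0.2],[0,0,0,0,0,-3,0.2],[0,0,0,0,0,0,0.2]],
  ],
)

```text
time: 32.78
ee_pos: [0.5596, -0.0289, 0.2193]
ee_rot: [[-0.029, 1.0, 0.006], [1.0, 0.029, -0.001], [-0.001, 0.006, -1.0]]
ft_force: [0.0, -0.8, 1.0]
grip_width: 0.0523
finger_force: 0.0
```

Emit:
jog_arm(
  steps=[
    [[0,0,0,0,0,0,0.2]],
  ],
)

```text
time: 32.9
ee_pos: [0.5571, -0.0285, 0.2148]
ee_rot: [[-0.029, 1.0, -0.001], [1.0, 0.029, 0.0], [0.0, -0.001, -1.0]]
ft_force: [-0.5, 0.4, -0.5]
grip_width: 0.0522
finger_force: 0.0
```

Run:
```python
from h import *
c=camera("wrist"); tablet(c,(.5577,-.0283),zt=.046,r=.033); tablet(c,(.5592,-.0822),zt=.046,r=.033); tablet(c,(.5604,-.1365),zt=.046,r=.033)
cv2.imwrite("pics/w7.png",c["img"])
P=cloud(c);i=c["img"].astype(int); m=(P[...,2]>.05)&(P[...,2]<.09)&(i[...,2]>130)&(i[...,1]<90)&(P[...,0]<.5); print("handle top",P[m].mean(0),P[m][:,2].max(),np.ptp(P[m],0))
plan(.463,-.082,.17,91.6)
```

```text
centre [ 0.5573 -0.029 ] long axis ang 91.6 size 44.3 33.6 z 0.0463 spot [ 0.5573 -0.0236] bgr [130. 121. 116.] npx 1670
centre [ 0.5588 -0.0819] long axis ang 91.6 size 45.6 32.9 z 0.0462 spot [ 0.5585 -0.0731] bgr [225. 236. 235.] npx 1497
centre [ 0.5591 -0.153 ] long axis ang 1.6 size 33.2 10.4 z 0.0463 spot [ 0.5587 -0.1489] bgr [ 86. 194. 235.] npx 325
handle top [ 0.46522804 -0.08434644  0.07342021] 0.07566836545483097 [0.01527935 0.01346321 0.02404474]
shift cm [-5.09 -9.5   4.44] rz -90.0 now y-angle 1.6 j6 -0.22 pos [ 0.5567 -0.0284  0.2141] t 33.0
```

View pics/w7.png

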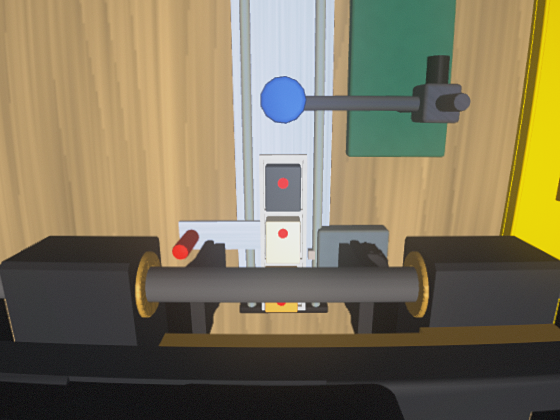

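Emit:
jog_arm(
  steps=[
    [[0,0,0,-2.8,-4.7,0,0.2],[0,0,0,-2.8,-4.6,0,0.2],[0,0,-10,0,0,0,0.2],[0,0,-10,0,0,0,0.2],[0,0,-10,0,0,0,0.2]],
  ],
)

```text
time: 33.58
ee_pos: [0.4652, -0.0871, 0.2141]
ee_rot: [[-0.529, 0.849, -0.003], [0.849, 0.529, 0.001], [0.002, -0.002, -1.0]]
ft_force: [0.4, -0.0, -0.4]
grip_width: 0.0523
finger_force: 0.0
```

Emit:
jog_arm(
  steps=[
    [[0,0,-10,0,0,0,0.2],[0,0,-10,0,0,0,0.2],[0,0,-10,0,0,0,0.2],[0,0,-10,0,0,0,0.2],[0,0,-10,0,0,0,0.2]],
  ],
)

```text
time: 34.2
ee_pos: [0.4653, -0.0869, 0.214]
ee_rot: [[-0.99, 0.14, -0.003], [0.14, 0.99, 0.001], [0.003, 0.001, -1.0]]
ft_force: [0.9, 0.4, 0.6]
grip_width: 0.0524
finger_force: 0.0
```

Emit:
jog_arm(
  steps=[
    [[0,0,-10,0,0,3,0.2],[0,0,0,0,0,4,0.2],[0,0,0,0,0,3,0.2],[0,0,0,0,0,0,0.2],[0,0,0,0,0,0,0.2]],
  ],
)

```text
time: 34.83
ee_pos: [0.4665, -0.0873, 0.1163]
ee_rot: [[-1.0, -0.029, -0.0], [-0.029, 1.0, 0.0], [0.0, 0.0, -1.0]]
ft_force: [-0.1, -0.4, 1.2]
grip_width: 0.0521
finger_force: 0.0
```

Run:
```python
from h import *
c=camera("wrist")
P=cloud(c);i=c["img"].astype(int); m=(P[...,2]>.07)&(P[...,2]<.09)&(i[...,2]>130)&(i[...,1]<90)&(P[...,0]<.5); v,u=np.nonzero(m); w=np.array([at_z(c,p,.075)[:2] for p in zip(u,v)]);print("handle top",(w.min(0)+w.max(0))/2,np.ptp(w,0),P[m][:,2].mean())
plan(.464,-.085,.033,91.6)
```

```text
handle top [ 0.46373958 -0.08569436] [0.013502   0.01472532] 0.07415821470049683
shift cm [0.31 0.26 8.4 ] rz 0.0 now y-angle 91.6 j6 -1.95 pos [ 0.4671 -0.0875  0.117 ] t 34.9
```

Emit:
jog_arm(
  steps=[
    [[0,0,0,0.3,0.2,3,0.2],[0,0,0,0,0,3,0.2],[0,0,0,0,0,2.2,0.2],[0,0,0,0,0,0,0.2],[0,0,0,0,0,0,-1]],
  ],
  grip_force=20,
)

```text
time: 35.5
ee_pos: [0.4646, -0.0858, 0.0356]
ee_rot: [[-1.0, -0.029, 0.002], [-0.029, 1.0, -0.001], [-0.002, -0.001, -1.0]]
ft_force: [1.5, 0.3, -0.1]
grip_width: 0.0475
finger_force: 0.0
```

Emit:
jog_arm(
  steps=[
    [[0,0,0,0,0,0,-1],[0,0,0,0,0,0,-1],[0,0,0,0,0,0,-1],[0,0,0,0,0,0,-1],[0,0,0,0,0,0,-1]],
  ],
)

```text
time: 36.12
ee_pos: [0.4634, -0.0854, 0.0342]
ee_rot: [[-1.0, -0.029, 0.0], [-0.029, 1.0, -0.0], [-0.0, -0.0, -1.0]]
ft_force: [-0.4, -0.2, 1.7]
grip_width: 0.0153
finger_force: 20.0
```

Gripped. Try the stage: +y by 1 cm gently.

Emit:
jog_arm(
  steps=[
    [[0,0,0,0,0.3,0,-1],[0,0,0,0,0.3,0,-1],[0,0,0,0,0,0,-1],[0,0,0,0,0,0,-1]],
  ],
)

```text
time: 36.62
ee_pos: [0.4632, -0.079, 0.0342]
ee_rot: [[-1.0, -0.029, 0.0], [-0.029, 1.0, 0.0], [-0.0, 0.0, -1.0]]
ft_force: [-0.7, 0.2, 5.0]
grip_width: 0.0155
finger_force: 20.0
```

Emit:
jog_arm(
  steps=[
    [[0,0,0,0,2,0,-1],[0,0,0,0,3,0,-1],[0,0,0,0,3,0,-1],[0,0,0,0,2,0,-1],[0,0,0,0,1.2,0,-1]],
  ],
)

```text
time: 37.25
ee_pos: [0.4595, 0.0335, 0.0341]
ee_rot: [[-1.0, -0.03, -0.001], [-0.03, 1.0, -0.0], [0.001, -0.0, -1.0]]
ft_force: [-2.3, -2.6, 6.3]
grip_width: 0.0153
finger_force: 20.0
```

Emit:
jog_arm(
  steps=[
    [[0,0,0,0,0,0,-1],[0,0,0,0,0,0,-1]],
  ],
)

```text
time: 37.5
ee_pos: [0.4595, 0.0335, 0.0342]
ee_rot: [[-1.0, -0.029, -0.001], [-0.029, 1.0, 0.001], [0.001, 0.001, -1.0]]
ft_force: [-3.1, 0.7, 7.2]
grip_width: 0.015
finger_force: 20.0
```

Run:
```python
from h import *
s=sense(); y=np.array([-.0284,.9996]); print(s["ee_pos"],"travel",(s["ee_pos"][:2]-[.4634,-.0854])@y,s["ft_force"],s["grip_width"])
for n in ("top","scene"):
    c=camera(n); 
    if n=="top": tablet(c,(.557,-.028),zt=.046,r=.1)
    P=cloud(c); i=c["img"].astype(int); m=(P[...,2]>.04)&(P[...,2]<.052)&(i[...,1]>130)&(i[...,0]<130)&(i[...,2]>150); print(n,"sandstone",P[m].mean(0),m.sum())
    m=(P[...,2]>.035)&(P[...,2]<.055)&(i[...,1]<80)&(i[...,0]<80)&(i[...,2]>140)&(P[...,0]>.5)&(P[...,0]<.62); k,l,st,ce=cv2.connectedComponentsWithStats(m.astype(np.uint8)); print([(s_[4],at_z(c,q,.046).round(4)) for s_,q in zip(st[1:],ce[1:])])
```

```text
[0.45947002 0.0335295  0.03416526] travel 0.11899354124872602 [-3.05684761  0.70809169  7.21963688] 0.01498882313649601
centre [ 0.5447 -0.0378] long axis ang 6.9 size 5.7 5.6 z 0.0449 spot [nan nan] bgr [ 83. 181. 199.] npx 9
top sandstone [0.5247914  0.27559606 0.04582433] 45
[]
scene sandstone [ 0.55138028 -0.00337117  0.0453801 ] 124
[(np.int32(4), array([ 0.5556, -0.0273,  0.046 ])), (np.int32(2), array([0.5553, 0.046 , 0.046 ])), (np.int32(9), array([0.5541, 0.0954, 0.046 ]))]
```

Emit:
jog_arm(
  steps=[
    [[0,0,0,0,0.12,0,-1],[0,0,0,0,0,0,-1],[0,0,0,0,0,0,0],[0,0,0,0,0,0,0],[0,0,0,0,0,-3,0]],
  ],
)

```text
time: 38.22
ee_pos: [0.4571, 0.0342, 0.0617]
ee_rot: [[-1.0, -0.029, -0.006], [-0.029, 1.0, 0.001], [0.006, 0.001, -1.0]]
ft_force: [-0.0, 1.4, 0.0]
grip_width: 0.0373
finger_force: 0.0
```

Emit:
jog_arm(
  steps=[
    [[0,0,0,0,0,-5,0],[0,0,0,0,0,-5,-1],[0,0,0,0,0,-5,-1],[0,0,0,0,0,0,-1],[0,0,0,0,0,0,-1]],
  ],
)

```text
time: 38.85
ee_pos: [0.4594, 0.034, 0.2132]
ee_rot: [[-1.0, -0.029, -0.001], [-0.029, 1.0, 0.0], [0.001, 0.0, -1.0]]
ft_force: [-0.6, 0.5, -0.2]
grip_width: 0.0112
finger_force: 0.0
```

```bash
cat > spots.py <<'E'
from h import *
def go(cam):
    c=camera(cam); P=cloud(c); i=c["img"].astype(int)
    m=(abs(P[...,2]-.046)<.008)&(i[...,1]<110)&(i[...,0]<110)&(i[...,2]>150)&(P[...,0]>.5)&(P[...,0]<.62)
    k,l,st,ce=cv2.connectedComponentsWithStats(m.astype(np.uint8)); print(cam,"red",[(int(s_[4]),at_z(c,q,.046).round(4).tolist()) for s_,q in zip(st[1:],ce[1:])])
    m=(abs(P[...,2]-.165)<.006)&(i[...,0]>120)&(i[...,2]<110); v,u=np.nonzero(m)
    if len(v)>20:
        w=np.array([at_z(c,(a,b),.165)[:2] for a,b in zip(u,v)]); print("button",(w.min(0)+w.max(0))/2)
go("wrist"); go("scene"); plan(.5552,.0474,.19)
E
python3 spots.py
```

```text
wrist red []
scene red [(11, [0.556, -0.0271, 0.046]), (8, [0.5557, 0.0471, 0.046]), (6, [0.554, 0.0961, 0.046])]
button [0.55646603 0.04865724]
shift cm [-9.7   1.06  2.17] rz 0 now y-angle 91.6 j6 -1.7 pos [0.4587 0.034  0.212 ] t 39.0
```

Emit:
jog_arm(
  steps=[
    [[0,0,0,-4.9,0.6,0,-1],[0,0,0,-4.8,0.6,0,-1],[0,0,0,0,0,2.5,-1],[0,0,0,0,0,2.0,-1],[0,0,0,0,0,0,-1]],
  ],
)

```text
time: 39.58
ee_pos: [0.5538, 0.0487, 0.1655]
ee_rot: [[-1.0, -0.029, -0.006], [-0.029, 1.0, 0.0], [0.006, 0.001, -1.0]]
ft_force: [-0.9, -0.1, 0.2]
grip_width: 0.0003
finger_force: 0.0
```

Emit:
jog_arm(
  steps=[
    [[0,0,0,0,0,0,-1],[0,0,0,0,0,0.5,-1],[0,0,0,0,0,0.5,-1],[0,0,0,0,0,0,-1],[0,0,0,0,0,0,-1]],
  ],
)

```text
time: 40.2
ee_pos: [0.5565, 0.0486, 0.1591]
ee_rot: [[-1.0, -0.029, 0.0], [-0.029, 1.0, -0.0], [-0.0, -0.0, -1.0]]
ft_force: [0.2, -0.1, -0.2]
grip_width: 0.0
finger_force: 0.0
```

Emit:
jog_arm(
  steps=[
    [[0,0,0,0,0,0.7,-1],[0,0,0,0,0,0.5,-1],[0,0,0,0,0,0.3,-1],[0,0,0,0,0,0,-1],[0,0,0,0,0,0,-1]],
  ],
)

```text
time: 40.83
ee_pos: [0.5564, 0.0486, 0.1441]
ee_rot: [[-1.0, -0.029, -0.0], [-0.029, 1.0, -0.0], [0.0, -0.0, -1.0]]
ft_force: [-0.6, 0.6, 2.6]
grip_width: 0.0006
finger_force: 1.0
```

Emit:
jog_arm(
  steps=[
    [[0,0,0,0,0,0.2,-1],[0,0,0,0,0,0.2,-1],[0,0,0,0,0,0,-1]],
  ],
)

```text
time: 41.2
ee_pos: [0.5564, 0.0486, 0.1399]
ee_rot: [[-1.0, -0.029, 0.0], [-0.029, 1.0, 0.0], [-0.0, 0.0, -1.0]]
ft_force: [-0.6, -0.3, 1.8]
grip_width: 0.0005
finger_force: 1.4
```

Emit:
jog_arm(
  steps=[
    [[0,0,0,0,0,0.2,-1],[0,0,0,0,0,0,-1]],
  ],
)

```text
time: 41.45
ee_pos: [0.5565, 0.0486, 0.1385]
ee_rot: [[-1.0, -0.029, 0.0], [-0.029, 1.0, -0.0], [-0.0, -0.0, -1.0]]
ft_force: [-2.6, 0.2, 6.4]
grip_width: 0.0007
finger_force: 3.3
```

Emit:
jog_arm(
  steps=[
    [[0,0,0,0,0,0.15,-1],[0,0,0,0,0,0,-1]],
  ],
)

```text
time: 41.7
ee_pos: [0.5566, 0.0486, 0.1382]
ee_rot: [[-1.0, -0.029, 0.001], [-0.029, 1.0, -0.0], [-0.001, -0.0, -1.0]]
ft_force: [-5.5, -0.1, 13.0]
grip_width: 0.0
finger_force: 6.4
```

Emit:
jog_arm(
  steps=[
    [[0,0,0,0,0,0.1,-1],[0,0,0,0,0,0,-1]],
  ],
)

```text
time: 41.95
ee_pos: [0.5567, 0.0486, 0.1379]
ee_rot: [[-1.0, -0.029, 0.001], [-0.029, 1.0, -0.0], [-0.001, -0.0, -1.0]]
ft_force: [-7.6, 0.6, 17.0]
grip_width: 0.0003
finger_force: 8.5
```

Emit:
jog_arm(
  steps=[
    [[0,0,0,0,0,-4,-1],[0,0,0,4.8,-0.6,0,-0.2],[0,0,0,4.9,-0.6,0,0],[0,0,0,0,0,4,0],[0,0,0,0,0,4,0]],
  ],
)

```text
time: 42.58
ee_pos: [0.4602, 0.0337, 0.0954]
ee_rot: [[-1.0, -0.029, 0.003], [-0.029, 1.0, -0.0], [-0.003, -0.0, -1.0]]
ft_force: [0.1, -0.8, -0.1]
grip_width: 0.033
finger_force: 0.0
```

Emit:
jog_arm(
  steps=[
    [[0,0,0,0,0,3,0],[0,0,0,0,0,0,0],[0,0,0,0,0,0,0]],
  ],
)

```text
time: 42.95
ee_pos: [0.4605, 0.0338, 0.0664]
ee_rot: [[-1.0, -0.029, 0.001], [-0.029, 1.0, -0.0], [-0.001, -0.0, -1.0]]
ft_force: [0.1, 0.8, 1.0]
grip_width: 0.0428
finger_force: 0.0
```

```bash
python3 - <<'E'
from h import *
plan(.4594,.0346,.034,91.6)
E
sed -i 's/^go("wrist"); go("scene"); plan.*//' spots.py; echo 'go("scene")' >> spots.py; python3 spots.py
```

```text
shift cm [0.12 0.09 3.24] rz 0.1 now y-angle 91.7 j6 -1.7 pos [0.4605 0.0338 0.0664] t 43.0
scene red [(11, [0.556, -0.0271, 0.046]), (8, [0.5557, 0.0471, 0.046]), (6, [0.553, 0.0962, 0.046])]
button [0.55646603 0.04934773]
```

Emit:
jog_arm(
  steps=[
    [[0,0,0,0.1,0.1,2,0],[0,0,0,0,0,1.2,0],[0,0,0,0,0,0,-1],[0,0,0,0,0,0,-1],[0,0,0,0,0,0,-1]],
  ],
)

```text
time: 43.62
ee_pos: [0.4595, 0.0347, 0.0342]
ee_rot: [[-1.0, -0.029, 0.001], [-0.029, 1.0, -0.0], [-0.001, -0.0, -1.0]]
ft_force: [0.3, -0.4, 0.6]
grip_width: 0.0216
finger_force: 0.0
```

Emit:
jog_arm(
  steps=[
    [[0,0,0,0,0,0,-1],[0,0,0,0,0,0,-1],[0,0,0,0,0,0,-1]],
  ],
)

```text
time: 44.0
ee_pos: [0.4593, 0.0347, 0.034]
ee_rot: [[-1.0, -0.029, 0.001], [-0.029, 1.0, -0.0], [-0.001, -0.0, -1.0]]
ft_force: [-0.2, -0.8, 3.7]
grip_width: 0.0153
finger_force: 20.0
```

Emit:
jog_arm(
  steps=[
    [[0,0,0,0,1,0,-1],[0,0,0,0,2.3,0,-1],[0,0,0,0,2.5,0,-1],[0,0,0,0,1.5,0,-1],[0,0,0,0,0,0,-1]],
  ],
)

```text
time: 44.62
ee_pos: [0.4569, 0.1094, 0.034]
ee_rot: [[-1.0, -0.03, 0.001], [-0.03, 1.0, 0.001], [-0.001, 0.001, -1.0]]
ft_force: [-1.3, 1.6, 5.9]
grip_width: 0.0154
finger_force: 20.0
```

Emit:
jog_arm(
  steps=[
    [[0,0,0,0,0,0,-1]],
  ],
)

```text
time: 44.75
ee_pos: [0.4569, 0.1088, 0.034]
ee_rot: [[-1.0, -0.029, 0.0], [-0.029, 1.0, 0.001], [-0.0, 0.001, -1.0]]
ft_force: [-1.8, 1.6, 7.3]
grip_width: 0.0152
finger_force: 20.0
```

```bash
python3 spots.py
python3 - <<'E'
from h import *
s=sense(); y=np.array([-.0284,.9996]); print(s["ee_pos"],"travel",(s["ee_pos"][:2]-[.4634,-.0854])@y,s["ft_force"],s["grip_width"])
E
```

```text
scene red [(11, [0.553, 0.0491, 0.046]), (7, [0.5533, 0.1214, 0.046]), (6, [0.5513, 0.1707, 0.046])]
button [0.55646603 0.04865724]
[0.45689206 0.10871284 0.03398391] travel 0.19422001875917297 [-1.89082588  0.87223521  6.23250256] 0.015406263208503568
```

Emit:
jog_arm(
  steps=[
    [[0,0,0,0,-0.1,0,-1],[0,0,0,0,0,0,-1],[0,0,0,0,0,0,0],[0,0,0,0,0,0,0],[0,0,0,0,0,-3,0]],
  ],
)

```text
time: 45.42
ee_pos: [0.4538, 0.1067, 0.0611]
ee_rot: [[-1.0, -0.029, -0.006], [-0.029, 1.0, -0.0], [0.006, -0.0, -1.0]]
ft_force: [0.5, -0.1, 0.2]
grip_width: 0.0375
finger_force: 0.0
```

Emit:
jog_arm(
  steps=[
    [[0,0,0,0,0,-5,0],[0,0,0,0,0,-5,-1],[0,0,0,0,0,-2,-1],[0,0,0,-4.8,-3.1,0,-1],[0,0,0,-4.9,-3.1,0,-1]],
  ],
)

```text
time: 46.05
ee_pos: [0.5567, 0.0473, 0.1841]
ee_rot: [[-1.0, -0.03, 0.002], [-0.03, 1.0, 0.0], [-0.002, 0.0, -1.0]]
ft_force: [-0.3, 0.3, 1.0]
grip_width: 0.0114
finger_force: 0.0
```

Emit:
jog_arm(
  steps=[
    [[0,0,0,0,0,1.5,-1],[0,0,0,0,0,0,-1],[0,0,0,0,0,0,-1]],
  ],
)

```text
time: 46.42
ee_pos: [0.5544, 0.0483, 0.1682]
ee_rot: [[-1.0, -0.03, -0.001], [-0.03, 1.0, 0.0], [0.001, 0.0, -1.0]]
ft_force: [0.7, -0.3, 0.1]
grip_width: 0.0004
finger_force: 0.0
```

```bash
python3 spots.py
python3 - <<'E'
from h import *
plan(.5558,.048,.1385)
E
```

```text
scene red [(11, [0.5541, 0.0473, 0.046]), (9, [0.5528, 0.1207, 0.046]), (8, [0.5509, 0.1697, 0.046])]
button [0.56068224 0.04911996]
shift cm [-0.1  -0.03  3.02] rz 0 now y-angle 91.7 j6 -1.66 pos [0.5548 0.0483 0.1687] t 46.5
```

Emit:
jog_arm(
  steps=[
    [[0,0,0,-0.1,0,1,-1],[0,0,0,0,0,1,-1],[0,0,0,0,0,0.6,-1],[0,0,0,0,0,0.2,-1],[0,0,0,0,0,0,-1]],
  ],
)

```text
time: 47.1
ee_pos: [0.5562, 0.0479, 0.1404]
ee_rot: [[-1.0, -0.029, -0.001], [-0.029, 1.0, 0.0], [0.001, 0.0, -1.0]]
ft_force: [-1.7, 2.2, 3.4]
grip_width: 0.0001
finger_force: 1.3
```

Emit:
jog_arm(
  steps=[
    [[0,0,0,0,0,0.2,-1],[0,0,0,0,0,0.1,-1],[0,0,0,0,0,0,-1]],
  ],
)

```text
time: 47.48
ee_pos: [0.5566, 0.0477, 0.1385]
ee_rot: [[-1.0, -0.029, 0.0], [-0.029, 1.0, 0.0], [-0.0, 0.0, -1.0]]
ft_force: [-4.4, 2.2, 7.5]
grip_width: 0.0005
finger_force: 4.0
```

Emit:
jog_arm(
  steps=[
    [[0,0,0,0,0,0.1,-1],[0,0,0,0,0,0,-1],[0,0,0,0,0,0,-1]],
  ],
)

```text
time: 47.85
ee_pos: [0.5566, 0.0477, 0.1382]
ee_rot: [[-1.0, -0.029, 0.001], [-0.029, 1.0, -0.0], [-0.001, -0.0, -1.0]]
ft_force: [-5.8, 1.5, 12.0]
grip_width: 0.0003
finger_force: 6.0
```

Emit:
jog_arm(
  steps=[
    [[0,0,0,0,0,-4,-1],[0,0,0,4.9,3.1,0,-0.2],[0,0,0,4.9,3.1,0,0],[0,0,0,0,0,4,0],[0,0,0,0,0,4,0]],
  ],
)

```text
time: 48.48
ee_pos: [0.4572, 0.107, 0.0965]
ee_rot: [[-1.0, -0.03, 0.004], [-0.03, 1.0, -0.0], [-0.004, -0.0, -1.0]]
ft_force: [-0.7, -0.2, 0.2]
grip_width: 0.0325
finger_force: 0.0
```

Emit:
jog_arm(
  steps=[
    [[0,0,0,0,0,2.5,0],[0,0,0,0,0,0,0],[0,0,0,0,0,0,0]],
  ],
)

```text
time: 48.85
ee_pos: [0.4576, 0.1067, 0.0724]
ee_rot: [[-1.0, -0.029, 0.001], [-0.029, 1.0, -0.0], [-0.001, -0.0, -1.0]]
ft_force: [0.7, -0.9, 0.7]
grip_width: 0.0431
finger_force: 0.0
```

Run:
```python
from h import *
plan(.4569,.1077,.034,91.6)
```

```text
shift cm [0.07 0.1  3.84] rz 0.0 now y-angle 91.6 j6 -1.54 pos [0.4576 0.1067 0.0724] t 48.9
```

Emit:
jog_arm(
  steps=[
    [[0,0,0,0.1,0.1,2.5,0],[0,0,0,0,0,1.3,0],[0,0,0,0,0,0,-1],[0,0,0,0,0,0,-1],[0,0,0,0,0,0,-1]],
  ],
)

```text
time: 49.48
ee_pos: [0.4565, 0.1078, 0.0343]
ee_rot: [[-1.0, -0.029, 0.002], [-0.029, 1.0, 0.0], [-0.002, 0.0, -1.0]]
ft_force: [0.2, -0.6, -0.5]
grip_width: 0.0213
finger_force: 0.0
```

Emit:
jog_arm(
  steps=[
    [[0,0,0,0,0,0,-1],[0,0,0,0,0,0,-1],[0,0,0,0,0,0,-1],[0,0,0,0,-1.5,0,-1],[0,0,0,0,-2.5,0,-1]],
  ],
)

```text
time: 50.1
ee_pos: [0.4576, 0.0682, 0.0341]
ee_rot: [[-1.0, -0.03, 0.002], [-0.03, 1.0, 0.001], [-0.002, 0.001, -1.0]]
ft_force: [1.0, 2.5, 4.1]
grip_width: 0.0154
finger_force: 20.0
```

Emit:
jog_arm(
  steps=[
    [[0,0,0,0,-2.7,0,-1],[0,0,0,0,-2.7,0,-1],[0,0,0,0,-1.8,0,-1],[0,0,0,0,-1,0,-1],[0,0,0,0,0,0,-1]],
  ],
)

```text
time: 50.72
ee_pos: [0.4604, -0.0151, 0.0341]
ee_rot: [[-1.0, -0.028, 0.002], [-0.028, 1.0, -0.001], [-0.002, -0.001, -1.0]]
ft_force: [3.0, -1.2, 4.8]
grip_width: 0.0155
finger_force: 20.0
```

Emit:
jog_arm(
  steps=[
    [[0,0,0,0,0,0,-1]],
  ],
)

```text
time: 50.85
ee_pos: [0.4603, -0.0143, 0.0341]
ee_rot: [[-1.0, -0.029, 0.002], [-0.029, 1.0, -0.001], [-0.002, -0.001, -1.0]]
ft_force: [4.4, -1.9, 5.5]
grip_width: 0.0155
finger_force: 20.0
```

```bash
python3 spots.py
python3 - <<'E'
from h import *
s=sense(); y=np.array([-.0284,.9996]); print(s["ee_pos"],"travel",(s["ee_pos"][:2]-[.4634,-.0854])@y,s["ft_force"],s["grip_width"])
E
```

```text
scene red [(11, [0.5576, -0.0739, 0.046]), (6, [0.5569, -0.0002, 0.046]), (4, [0.5559, 0.0492, 0.046])]
button [0.55663075 0.04865724]
[ 0.46033747 -0.01410839  0.03408349] travel 0.07135006988672121 [ 4.11971    -0.8643402   5.37538627] 0.015354182963268292
```

Emit:
jog_arm(
  steps=[
    [[0,0,0,0,0,0,0],[0,0,0,0,0,0,0],[0,0,0,0,0,-3,0],[0,0,0,0,0,-5,0],[0,0,0,0,0,-5,-1]],
  ],
)

```text
time: 51.52
ee_pos: [0.4575, -0.0135, 0.1634]
ee_rot: [[-1.0, -0.029, -0.004], [-0.029, 1.0, 0.001], [0.004, 0.001, -1.0]]
ft_force: [0.8, -0.4, 0.1]
grip_width: 0.0385
finger_force: 0.0
```

Emit:
jog_arm(
  steps=[
    [[0,0,0,0,0,-2,-1],[0,0,0,-4.9,3,0,-1],[0,0,0,-4.8,2.9,0,-1],[0,0,0,0,0,1.5,-1],[0,0,0,0,0,0,-1]],
  ],
)

```text
time: 52.15
ee_pos: [0.5517, 0.0479, 0.1653]
ee_rot: [[-1.0, -0.03, -0.007], [-0.03, 1.0, 0.0], [0.007, 0.0, -1.0]]
ft_force: [-1.1, -0.1, 1.0]
grip_width: 0.0011
finger_force: 0.0
```

Emit:
jog_arm(
  steps=[
    [[0,0,0,0,0,0,-1]],
  ],
)

```text
time: 52.28
ee_pos: [0.5532, 0.0472, 0.168]
ee_rot: [[-1.0, -0.028, -0.002], [-0.028, 1.0, -0.0], [0.002, -0.0, -1.0]]
ft_force: [0.7, -0.2, 0.4]
grip_width: 0.0004
finger_force: 0.0
```

```bash
python3 spots.py
python3 - <<'E'
from h import *
plan(.5558,.048,.1385)
E
```

```text
scene red [(10, [0.5575, -0.0743, 0.046]), (6, [0.5569, -0.0002, 0.046]), (6, [0.555, 0.048, 0.046])]
button [0.56066961 0.04934773]
shift cm [-0.22  0.09  3.01] rz 0 now y-angle 91.6 j6 -1.66 pos [0.5536 0.0471 0.1686] t 52.3
```

Emit:
jog_arm(
  steps=[
    [[0,0,0,-0.1,0.1,1,-1],[0,0,0,0,0,1,-1],[0,0,0,0,0,0.6,-1],[0,0,0,0,0,0.2,-1],[0,0,0,0,0,0,-1]],
  ],
)

```text
time: 52.95
ee_pos: [0.5552, 0.0484, 0.1404]
ee_rot: [[-1.0, -0.029, -0.001], [-0.029, 1.0, -0.0], [0.001, -0.0, -1.0]]
ft_force: [-2.2, 0.0, 3.3]
grip_width: 0.0006
finger_force: 1.3
```

Emit:
jog_arm(
  steps=[
    [[0,0,0,0,0,0.2,-1],[0,0,0,0,0,0.1,-1],[0,0,0,0,0,0,-1]],
  ],
)

```text
time: 53.32
ee_pos: [0.5555, 0.0485, 0.1385]
ee_rot: [[-1.0, -0.029, 0.0], [-0.029, 1.0, -0.0], [-0.0, -0.0, -1.0]]
ft_force: [-3.4, -1.5, 8.7]
grip_width: 0.0002
finger_force: 4.0
```

Emit:
jog_arm(
  steps=[
    [[0,0,0,0,0,0.1,-1],[0,0,0,0,0,0,-1],[0,0,0,0,0,0,-1]],
  ],
)

```text
time: 53.7
ee_pos: [0.5556, 0.0485, 0.1382]
ee_rot: [[-1.0, -0.029, 0.001], [-0.029, 1.0, -0.0], [-0.001, -0.0, -1.0]]
ft_force: [-7.1, -1.8, 12.4]
grip_width: 0.0003
finger_force: 6.1
```

Now back to the handle and home.

Emit:
jog_arm(
  steps=[
    [[0,0,0,0,0,-4,-1],[0,0,0,4.8,-3,0,-0.2],[0,0,0,4.8,-2.9,0,0],[0,0,0,0,0,4,0],[0,0,0,0,0,4,0]],
  ],
)

```text
time: 54.32
ee_pos: [0.4618, -0.0136, 0.0966]
ee_rot: [[-1.0, -0.028, 0.004], [-0.028, 1.0, -0.0], [-0.004, -0.0, -1.0]]
ft_force: [0.7, -0.3, -0.1]
grip_width: 0.0327
finger_force: 0.0
```

Emit:
jog_arm(
  steps=[
    [[0,0,0,0,0,2.5,0],[0,0,0,0,0,0,0],[0,0,0,0,0,0,0]],
  ],
)

```text
time: 54.7
ee_pos: [0.462, -0.0132, 0.0724]
ee_rot: [[-1.0, -0.029, 0.001], [-0.029, 1.0, -0.0], [-0.001, -0.0, -1.0]]
ft_force: [-0.1, 0.1, 0.7]
grip_width: 0.0432
finger_force: 0.0
```

Run:
```python
from h import *
plan(.4603,-.0141,.034,91.6)
```

```text
shift cm [ 0.17 -0.09  3.84] rz 0.1 now y-angle 91.7 j6 -1.8 pos [ 0.462  -0.0132  0.0724] t 54.7
```

Emit:
jog_arm(
  steps=[
    [[0,0,0,0.2,-0.1,2.5,0],[0,0,0,0,0,1.3,0],[0,0,0,0,0,0,-1],[0,0,0,0,0,0,-1],[0,0,0,0,0,0,-1]],
  ],
)

```text
time: 55.32
ee_pos: [0.46, -0.0143, 0.0343]
ee_rot: [[-1.0, -0.029, 0.002], [-0.029, 1.0, -0.0], [-0.002, -0.0, -1.0]]
ft_force: [-0.0, -0.8, -0.1]
grip_width: 0.0213
finger_force: 0.0
```

Emit:
jog_arm(
  steps=[
    [[0,0,0,0,0,0,-1],[0,0,0,0,0,0,-1],[0,0,0,0,0,0,-1],[0,0,0,0,-1.5,0,-1],[0,0,0,0,-2.5,0,-1]],
  ],
)

```text
time: 55.95
ee_pos: [0.4611, -0.0538, 0.0341]
ee_rot: [[-1.0, -0.03, 0.002], [-0.03, 1.0, 0.001], [-0.002, 0.001, -1.0]]
ft_force: [2.1, 2.6, 4.2]
grip_width: 0.0155
finger_force: 20.0
```

Emit:
jog_arm(
  steps=[
    [[0,0,0,0,-2,0,-1],[0,0,0,0,-0.8,0,-1],[0,0,0,0,-0.3,0,-1],[0,0,0,0,0,0,-1],[0,0,0,0,0,0,-1]],
  ],
)

```text
time: 56.58
ee_pos: [0.4622, -0.0855, 0.0341]
ee_rot: [[-1.0, -0.029, 0.002], [-0.029, 1.0, -0.001], [-0.002, -0.001, -1.0]]
ft_force: [1.6, -1.1, 5.1]
grip_width: 0.0154
finger_force: 20.0
```

Home (same as the start reading). Release, rise, back off and check.

Emit:
jog_arm(
  steps=[
    [[0,0,0,0,0,0,0],[0,0,0,0,0,0,0],[0,0,0,0,0,-3,0],[0,0,0,0,0,-5,0],[0,0,0,0,0,-5,0]],
  ],
)

```text
time: 57.2
ee_pos: [0.4601, -0.0846, 0.1638]
ee_rot: [[-1.0, -0.029, -0.003], [-0.029, 1.0, 0.001], [0.003, 0.001, -1.0]]
ft_force: [0.9, 0.4, 0.5]
grip_width: 0.0428
finger_force: 0.0
```

Emit:
jog_arm(
  steps=[
    [[0,0,0,0,0,-4,0],[0,0,0,0,0,0,0],[0,0,0,0,0,0,0]],
  ],
)

```text
time: 57.58
ee_pos: [0.4604, -0.0848, 0.2021]
ee_rot: [[-1.0, -0.029, -0.002], [-0.029, 1.0, 0.001], [0.002, 0.001, -1.0]]
ft_force: [-0.4, 0.4, 0.9]
grip_width: 0.0437
finger_force: 0.0
```

```bash
python3 spots.py
python3 - <<'E'
from h import *
c=camera("wrist"); cv2.imwrite("pics/w8.png",c["img"])
for p in [(.5577,-.0283),(.5592,-.0822),(.5604,-.1365)]: tablet(c,p,zt=.046,r=.033)
s=camera("scene"); cv2.imwrite("pics/s8.png",cv2.resize(s["img"][130:300,130:400],(800,504)))
E
```

```text
scene red [(14, [0.5601, -0.1452, 0.046]), (7, [0.5597, -0.071, 0.046]), (2, [0.5575, -0.0218, 0.046])]
button [0.55644865 0.04865724]
centre [ 0.5723 -0.0402] long axis ang 91.2 size 20.0 3.3 z 0.0462 spot [nan nan] bgr [98. 89. 86.] npx 83
centre [ 0.5733 -0.0823] long axis ang 91.5 size 42.6 3.3 z 0.0461 spot [nan nan] bgr [195.  220.  223.5] npx 176Traceback (most recent call last):
  File "<stdin>", line 3, in <module>
  File "h.py", line 32, in tablet
    n,l,s,ce=cv2.connectedComponentsWithStats(m); k=1+np.argmax(s[1:,4])
                                                      ~~~~~~~~~^^^^^^^^^
    return _wrapfunc(a, 'argmax', axis=axis, out=out, **kwds)
    return bound(*args, **kwds)
ValueError: attempt to get argmax of an empty sequence
```

```bash
python3 -c "
from cell import *
print(finish_job())"
```

```text
the job is handed in; nothing more can be done
None
```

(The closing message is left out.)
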